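# Send the turned bars down the rocker chute and pile up the empty carriers

### The job

Some of the plywood carriers on the mat hold a round aluminium bar. Lay every bar across the rocker chute's tray, past its pivot, so that its own weight tips the tray and it rolls into the covered receiver (let go of it, and do not press the rocker with the gripper), and stack all four carriers, empty and right side up, squarely on the dark wooden pile base, with their edges in line with it. Leave the other things on the bench where they are, and the tray swung back to rest.

Things in the scene. Friction and masses are not known exactly. Their poses are not given: they have to be found in the camera images.
- bar1: round aluminium bar, 28 mm diameter, 80 mm long, about 130 g (100 to 170), lying on one of the carriers; two to four of the four bars are there. Origin at the bar's centre, own x along its length (either end may lead); it rolls. Set lying across the tray it rolls, on a slope, at right angles to its x
- bar2: round aluminium bar, 28 mm diameter, 80 mm long, about 130 g (100 to 170), lying on one of the carriers; two to four of the four bars are there. Origin at the bar's centre, own x along its length (either end may lead); it rolls. Set lying across the tray it rolls, on a slope, at right angles to its x
- bar3: round aluminium bar, 28 mm diameter, 80 mm long, about 130 g (100 to 170), lying on one of the carriers; two to four of the four bars are there. Origin at the bar's centre, own x along its length (either end may lead); it rolls. Set lying across the tray it rolls, on a slope, at right angles to its x
- bar4: round aluminium bar, 28 mm diameter, 80 mm long, about 130 g (100 to 170), lying on one of the carriers; two to four of the four bars are there. Origin at the bar's centre, own x along its length (either end may lead); it rolls. Set lying across the tray it rolls, on a slope, at right angles to its x
- carrier1: plywood carrier, 46 g: plate 100 (own x) x 50 (own y) x 12 mm with four corner blocks 8 mm high on top, 20 mm high in all. A bar lies along its x between the blocks, centre 26 mm over the underside; the middle 68 mm of both long edges is free to grip. Origin: centre of the underside, z up. Carriers stack at 20 mm pitch; all four are always there, some bare
- carrier2: plywood carrier, 46 g: plate 100 (own x) x 50 (own y) x 12 mm with four corner blocks 8 mm high on top, 20 mm high in all. A bar lies along its x between the blocks, centre 26 mm over the underside; the middle 68 mm of both long edges is free to grip. Origin: centre of the underside, z up. Carriers stack at 20 mm pitch; all four are always there, some bare
- carrier3: plywood carrier, 46 g: plate 100 (own x) x 50 (own y) x 12 mm with four corner blocks 8 mm high on top, 20 mm high in all. A bar lies along its x between the blocks, centre 26 mm over the underside; the middle 68 mm of both long edges is free to grip. Origin: centre of the underside, z up. Carriers stack at 20 mm pitch; all four are always there, some bare
- carrier4: plywood carrier, 46 g: plate 100 (own x) x 50 (own y) x 12 mm with four corner blocks 8 mm high on top, 20 mm high in all. A bar lies along its x between the blocks, centre 26 mm over the underside; the middle 68 mm of both long edges is free to grip. Origin: centre of the underside, z up. Carriers stack at 20 mm pitch; all four are always there, some bare
- rocker_frame: fixed plywood stand of the rocker chute: foot 200 (x) x 140 (y) x 8 mm and two cheeks at x = +-78 mm, 113 mm high. Origin on the table under the pivot; the pivot line runs along its x, 105 mm up; the chute's outlet and the receiver are on its +y side
- rocker_tray (a joint): tray tilt: 0 = rest (counterweight, 0.022 N m; inlet, -y, end 0.1 rad low), 0.45 = tipped (outlet, +y, end 0.35 rad low). A bar laid 35 mm or more past the pivot on the outlet side tips it, rolls out, and the tray swings back; nearer or on the inlet side it stays. Inside 110 mm along x, from 70 mm on the inlet side to the open end 105 mm on the outlet side; side walls 20 mm
- drop_spot (a point): point on the tray's floor surface, in the middle of its width, 45 mm past the pivot on the outlet side, where to lay a bar; it moves with the tray; x along the pivot
- receiver_floor (a point): centre of the inner floor of the receiver, a fixed wooden box beyond the chute: inside 124 (x) x 168 (y) mm, its floor 6 mm over the table, closed on top by a clear cover 124 mm up that starts 125 mm past the pivot; it is open only to the chute, over a 46 mm high front wall
- pile_top (a point): centre of the top of the pile base, a fixed dark wood block 100 (x) x 50 (y) x 12 mm high with the same outline as a carrier
- tape_roll: bystander: cardboard tape core ring, 90 mm across, 25 mm high; leave it alone
- coaster: bystander: round flat wooden coaster with two square ears, 100 mm across (125 over the ears), 8 mm thick; leave it alone
- pencil_cup: bystander: dark wooden cup, 74 mm across, 100 mm high, empty; leave it alone
- glue_bottle: bystander: white bottle, 60 mm across, 150 mm high, standing; leave it alone
- screwdriver: bystander: screwdriver with a black handle, lying; leave it alone
- pliers: bystander: red-handled pliers, lying, about 130 mm long; leave it alone
- offcut: bystander: wood offcut 50 x 35 x 18 mm; leave it alone

How it is judged:
By the outcome, as a careful person would: the job done as asked, in the order asked, and still so for the second after the job is handed in, with the robot touching nothing.
Of bar1, bar2, bar3, bar4 only 2 to 4 are there at a start; the rules pass over those that are not, and their reading is None.
At some moment in a run one of bar1, bar2, bar3, bar4 may be knocked a few centimetres aside while the robot is not near it.
Once in a run the grip may slacken for a moment while it holds something.
It also fails if it takes over 210 s, if anything falls off the work surface, if the arm or the gripper's body presses on something with over 40 N, if the wrist force passes 120 N, or if a joint passes its speed limit or range.

### The arm

A 7-joint arm with a two-finger parallel gripper is mounted at the origin on the work surface. World frame = base frame: x ahead of the robot, y to its left, z up, the work surface at z = 0. Lengths are in m, angles in degrees, forces in N, time in s.
With the tool pointing down it reaches from about 0.425 to 0.875 m from the base axis. Payload 4.7 kg.
Tool frame: the origin (TCP) lies between the finger pads; the fingertips stand env.tip_reach ahead of it and the grasp point (between the pads) lies 2 mm behind it (env.tip_reach is the distance from the TCP to the fingertips, in m); z points along the fingers, y is the line along which they close (so a half turn about z gives the same grasp; the last joint's range is limited). The gripper opens to 87 mm and grips with 3 to 60 N. Pads are 19 mm wide; open, the fingers measure 117 mm over their backs; the gripper's body (75 mm by 190 mm) begins 51 mm behind the grasp point.
Start: joints at [66.182, 18.392, -4.016, 83.108, 1.295, 78.541, -3.26], TCP at [0.271, -0.591, 0.24] pointing down, gripper open.
Joint ranges: [-163.93, 163.93], [-17.29, 119.83], [-79.2, 71.16], [3.27, 140.29], [-89.18, 269.18], [5.43, 117.66], [-154.24, 154.24]. Speed limits (degrees/s): [147.25, 147.25, 180, 180, 180, 180, 180].

### API

Orientations are given as [roll, pitch, yaw] about the fixed x, y, z axes, in that order (R = Rz(yaw) Ry(pitch) Rx(roll)).
In Python, from cell import env gives the robot as it stands.
- The arm moves only by the shell command python3 steer.py 'ROWS' [FORCE]. ROWS is rows parted by semicolons, their numbers by spaces, 1 to 8 of them, each of 5 numbers: dx, dy, dz in m, then a turn about the tool's z in degrees, then the finger opening in m; each row is the pose to reach, as a shift and turn from the pose commanded when the command began, along the tool's axes at that moment; what a row does not reach only later rows make up. A row lasts 1/12 s, in which the tool goes at most 0.0417 m and 7.16 degrees, less where a joint would pass 70% of its speed; a pose out of reach is approached as far as the arm can. The fingers move at their own pace and stop on an object; FORCE is the grip in N (left out, the last holds). Time passes only in rows, so rows that do not move let the fingers close. It prints the time, the measured TCP pose, the force, the opening and the grip force at its end.
- env.get_obs(): the state, without advancing time (a new reading comes with each control period).
- env.read_camera(name): name is "scene" or "top" or "wrist"; returns a dict with "color" (400x640x3 uint8, blue, green, red), "fx", "fy", "cx", "cy" (pixels), "dist" ([k1, k2, p1, p2, k3] as OpenCV has them; the pictures are not rectified), "world_from_camera" (4x4, takes a point from camera to world coordinates). Camera axes: x right, y down, z forward; pixel columns grow to the right and rows downward; lengths in m; the calibration is good to about 2 mm. A picture is of the moment at which its call begins. There is no depth.
- env.sign_off(): hands the job in; it is judged then, once.
The state is a dict: "time_s": time; "qpos": joint angles; "joint_velocities": joint speeds; "effort": joint torques, N m; "tool_pos": TCP position; "tool_rot": TCP orientation; "force": force on the tool from outside, world axes, zero at the start; "wrist_torque": the same for the moment, N m; "grip_width": finger opening in m; "grasp_force": force on a finger pad.
Only numpy, scipy, OpenCV 4.12 (cv2) and the standard library are available. Lean on these libraries where they do the work, as an engineer would, in place of code of your own. Each camera call takes 0.05 s, during which the arm holds its last target. There are 200 camera calls.

## Working session

There is one attempt and no reset: what is moved stays moved. The work goes in short steps, Python scripts to look and compute and a shell command to move; the robot and the scene stay as the last step left them, time stands still between calls to the robot, and variables do not carry over. Pictures are saved under pics/ and viewed, at most 14 in all, crops included, and the job is handed in when it is done.

```bash
ls; mkdir -p pics; python3 - <<'E'
from cell import env
import cv2
o=env.get_obs(); print({k:o[k] for k in('time_s','tool_pos','tool_rot','grip_width')},env.tip_reach)
for n in('top','scene'):
    c=env.read_camera(n); cv2.imwrite(f'pics/{n}0.png',c['color']); print(n,c['fx'],c['cx'],c['cy'],c['dist'],c['world_from_camera'])
E
```

```text
cell.py
pics
steer.py
{'time_s': 0.0, 'tool_pos': array([ 0.2705716 , -0.59044054,  0.2384463 ]), 'tool_rot': array([-1.79889810e+02,  7.99044949e-03,  2.46251668e+01]), 'grip_width': 0.08740325959480265} 0.017
top 518.7499252580084 307.0588948942559 188.57731328610845 [-0.0674944  0.         0.         0.         0.       ] [[-0.02479472 -0.99539986  0.09254369  0.42667341]
 [-0.99949245  0.02653547  0.01762701  0.06053045]
 [-0.02000161 -0.09205966 -0.99555259  1.44684244]
 [ 0.          0.          0.          1.        ]]
scene 436.07343776121354 323.53385829039036 205.60274217532108 [-0.0494403  0.         0.         0.         0.       ] [[-0.75431131  0.55551275 -0.34988574  0.93046309]
 [ 0.65650676  0.64121466 -0.39729414  0.49919941]
 [ 0.0036499  -0.52938582 -0.84837334  0.98024797]
 [ 0.          0.          0.          1.        ]]
```
View pics/top0.png

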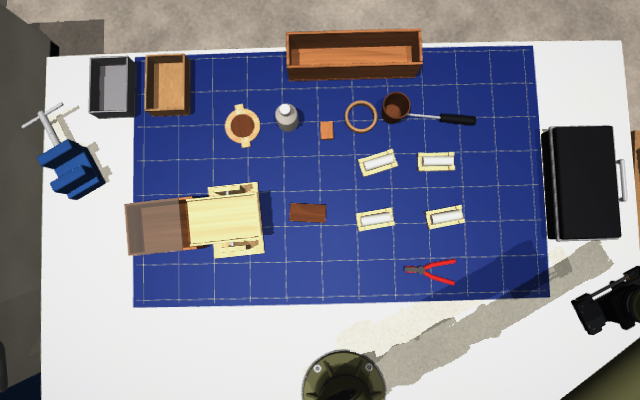

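View pics/scene0.png

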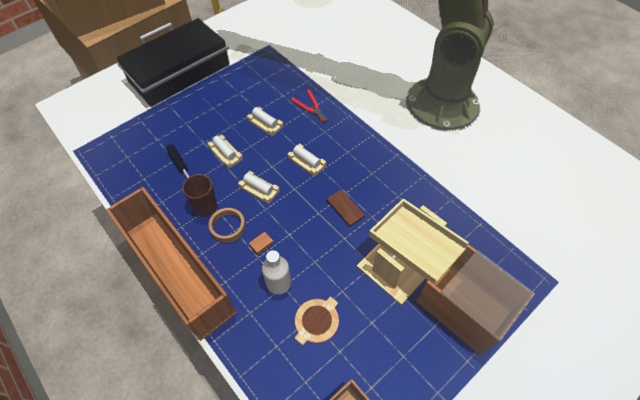

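```bash
cat > h.py <<'E'
from cell import env
import cv2, numpy as np
def undist(c,px):
    K=np.array([[c['fx'],0,c['cx']],[0,c['fy'],c['cy']],[0,0,1.]])
    return cv2.undistortPoints(np.float64(px).reshape(-1,1,2),K,np.float64(c['dist'])).reshape(-1,2)
def cast(c,px,z):
    "pixels -> world points on plane z"
    T=c['world_from_camera']; n=undist(c,px)
    d=np.c_[n,np.ones(len(n))]@T[:3,:3].T; o=T[:3,3]
    return o+d*((z-o[2])/d[:,2])[:,None]
def proj(c,P):
    T=np.linalg.inv(c['world_from_camera']); K=np.array([[c['fx'],0,c['cx']],[0,c['fy'],c['cy']],[0,0,1.]])
    return cv2.projectPoints(np.float64(P).reshape(-1,3),cv2.Rodrigues(T[:3,:3])[0],T[:3,3],K,np.float64(c['dist']))[0].reshape(-1,2)
def blobs(c,mask,z,amin=40):
    "per blob: world centre, (long,short) in mm, direction of the long side in deg (-90..90], pixel centre"
    out=[]
    for k in cv2.findContours(mask.astype(np.uint8)*255,cv2.RETR_EXTERNAL,cv2.CHAIN_APPROX_NONE)[0]:
        if cv2.contourArea(k)<amin: continue
        w=cast(c,k.reshape(-1,2),z)[:,:2]
        (cx,cy),(a,b),t=cv2.minAreaRect(np.float32(w*1000))
        if a<b: a,b,t=b,a,t+90
        t=(t+90)%180-90
        out.append((np.round([cx,cy],1),(round(a),round(b)),round(t,1),k.reshape(-1,2).mean(0).round()))
    return out
def hsv(c): return cv2.cvtColor(c['color'],cv2.COLOR_BGR2HSV).astype(int)
def masks(c):
    H=hsv(c); h,s,v=H[...,0],H[...,1],H[...,2]
    return dict(bar=(s<45)&(v>120),carrier=((h<45)&(s>45)&(v>150))|((s<45)&(v>120)),dark=(h<18)&(s>100)&(v<150)&(v>40))
E
python3 - <<'E'
from h import *
c=env.read_camera('top'); H=hsv(c)
for p in [(376,220),(376,229),(358,223),(436,161),(436,168),(300,212),(315,207),(225,215),(233,190)]: print(p,H[p[1],p[0]])
m=masks(c)
for n,z in(('bar',.036),('carrier',.018),('dark',.012)):
    print(n)
    for b in blobs(c,m[n],z):
        if 0.3<b[0][0]/1000<.95 and -.5<b[0][1]/1000<.6: print(*b)
I=c['color'][150:260,110:480]; cv2.imwrite('pics/crop1.png',cv2.resize(I,(740,220),interpolation=cv2.INTER_CUBIC))
# wrist
c=env.read_camera('wrist'); cv2.imwrite('pics/w0.png',c['color']); print(c['fx'],c['world_from_camera'])
E
```

```text
(376, 220) [150   1 241]
(376, 229) [114 158 150]
(358, 223) [ 29  59 241]
(436, 161) [120   1 241]
(436, 168) [ 29  65 240]
(300, 212) [ 10 167 136]
(315, 207) [ 10 168 120]
(225, 215) [ 27  71 240]
(233, 190) [ 19 109 110]
bar
[543.1  53.5] (1857, 1140) 88.1 [301. 186.]
carrier
[544.6  53.4] (1881, 1155) 88.1 [300. 186.]
dark
[493.7  86.4] (98, 49) 85.2 [308. 212.]
[475.4 430.9] (138, 23) 4.7 [184. 222.]
[562.  281.7] (45, 18) -83.4 [238. 191.]
[743.8 265.2] (63, 60) 88.3 [242. 125.]
[ 790.2 -170.9] (75, 73) -2.4 [396. 105.]
[889.3 -57.7] (380, 40) 89.8 [353.  72.]
[868.9 475.8] (175, 119) 0.1 [179.  95.]
[879.2 490.4] (160, 103) -1.7 [158.  76.]
300.6111880886643 [[ 0.41612179 -0.86677344 -0.27485716  0.34569471]
 [-0.90930738 -0.39720753 -0.12404141 -0.55739995]
 [-0.00165954  0.30154598 -0.95345019  0.38392371]
 [ 0.          0.          0.          1.        ]]
```

View pics/crop1.png

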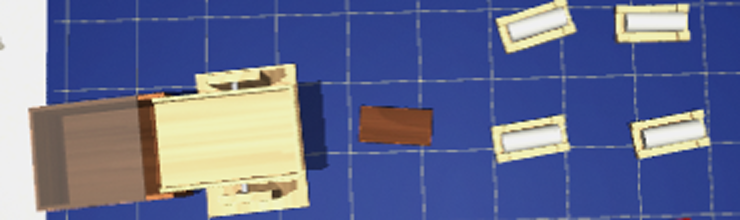

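```bash
sed -i 's/RETR_EXTERNAL/RETR_LIST/; s/if cv2.contourArea(k)<amin: continue/if not amin<cv2.contourArea(k)<6000: continue/' h.py
python3 - <<'E'
from h import *
c=env.read_camera('top'); m=masks(c)
for n,z in(('bar',.036),('carrier',.018)):
    print(n)
    for b in blobs(c,m[n],z):
        if 0.4<b[0][0]/1000<.85 and -.5<b[0][1]/1000<.6 and b[1][0]<260: print(*b)
p=np.array([(297,65),(197,74),(210,215),(308,206)])/2+[110,150]
w=cast(c,p,.008); print(w.round(4)); print([np.linalg.norm(w[i]-w[i-1]).round(4) for i in range(4)],w.mean(0))
p=np.array([(297,90),(155,99),(158,193),(303,184)])/2+[110,150]
for z in (.105,.125):
    w=cast(c,p,z); print(w.round(4)); print([np.linalg.norm(w[i]-w[i-1]).round(4) for i in range(4)],w.mean(0))
s=env.read_camera('scene')['color'][180:360,340:560]; cv2.imwrite('pics/crop2.png',cv2.resize(s,None,fx=3.2,fy=3.2,interpolation=cv2.INTER_CUBIC))
E
```

```text
bar
[470.8 -98.3] (82, 26) -81.7 [376. 219.]
[ 472.2 -293.1] (85, 26) -81.1 [446. 216.]
[ 625.6 -275.7] (83, 25) 88.5 [437. 160.]
[ 627.2 -114.9] (87, 26) -74.3 [379. 162.]
[ 753.9 -242.2] (87, 11) 82.1 [424. 116.]
[767.3 140.2] (58, 57) 88.3 [286. 114.]
carrier
[428.4 488.9] (101, 14) 88.8 [164. 239.]
[450.  491.7] (102, 11) -88.7 [163. 232.]
[471.1 -97.8] (117, 51) -81.2 [375. 219.]
[ 472.2 -291.5] (104, 51) -80.4 [445. 217.]
[555. 328.] (34, 14) 88.5 [221. 193.]
[557.1 280.8] (51, 28) -62.8 [237. 191.]
[456.9 325.6] (237, 223) 4.9 [221. 225.]
[ 622.7 -274.5] (101, 59) 88.5 [436. 161.]
[ 627.5 -113.3] (106, 52) -73.7 [378. 162.]
[724.   28.7] (48, 34) -1.6 [326. 130.]
[742.5 264.3] (68, 66) 88.3 [242. 125.]
[ 758.1 -246.1] (88, 11) 82.1 [424. 116.]
[771.6 141.2] (59, 57) 88.3 [286. 114.]
[742.7 264.4] (103, 99) 53.1 [242. 126.]
[761.3 -69.1] (77, 76) -1.9 [361. 116.]
[759.9 -69. ] (87, 86) -46.4 [361. 116.]
[[0.5811 0.2213 0.008 ]
 [0.5722 0.3623 0.008 ]
 [0.3755 0.3458 0.008 ]
 [0.3849 0.2094 0.008 ]]
[np.float64(0.1966), np.float64(0.1412), np.float64(0.1974), np.float64(0.1368)] [0.47842275 0.28470504 0.008     ]
[[0.538  0.211  0.105 ]
 [0.5311 0.3976 0.105 ]
 [0.4087 0.3943 0.105 ]
 [0.4161 0.2053 0.105 ]]
[np.float64(0.122), np.float64(0.1867), np.float64(0.1224), np.float64(0.1891)] [0.47346052 0.3020536  0.105     ]
[[0.5363 0.2088 0.125 ]
 [0.5295 0.3925 0.125 ]
 [0.409  0.3893 0.125 ]
 [0.4162 0.2032 0.125 ]]
[np.float64(0.1202), np.float64(0.1839), np.float64(0.1206), np.float64(0.1863)] [0.47276316 0.29845373 0.125     ]
```

View pics/crop2.png

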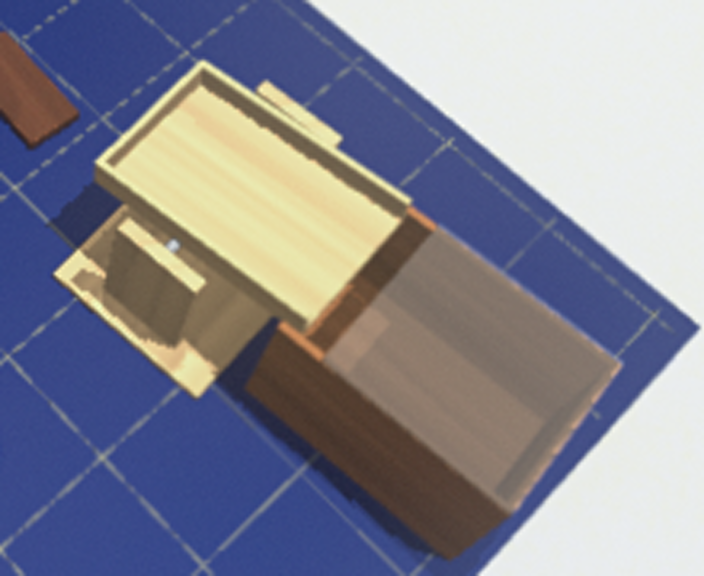

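```bash
python3 - <<'E'
from h import *
t=env.read_camera('top'); s=env.read_camera('scene')
pt=np.array([(297,90),(155,99),(158,193),(303,184)])/2+[110,150]
ps=np.array([(97,163),(310,325),(412,205),(203,62)])/3.2+[340,180]
def ray(c,p):
    T=c['world_from_camera'];n=undist(c,[p])[0]; d=T[:3,:3]@np.r_[n,1]; return T[:3,3],d/np.linalg.norm(d)
for a,b in zip(pt,ps):
    o1,d1=ray(t,a);o2,d2=ray(s,b)
    u=np.linalg.lstsq(np.c_[d1,-d2],o2-o1,rcond=None)[0]
    q1,q2=o1+u[0]*d1,o2+u[1]*d2; print((q1+q2)/2,np.linalg.norm(q1-q2))
# pile height check: pile corners in scene
print(env.get_obs()['time_s'])
E
python3 steer.py '0 0 0 7 0.087'; python3 steer.py '0.02 0 0 7 0.087;0.02 0 0 7 0.087' 30
```

```text
[0.53671422 0.21149241 0.11016452] 0.0027064216508472048
[0.52703244 0.39385482 0.1321126 ] 0.007183668992821616
[0.40923476 0.3858896  0.13815106] 0.0003928098608784093
[0.41661866 0.20400587 0.11126503] 0.0015761112133934139
0.4
time_s: 0.48
tool_pos: [0.2708, -0.5908, 0.2395]
tool_rot: [-180.0, -0.0, 17.6]
force: [0.2, -0.1, 0.1]
grip_width: 0.0873
grasp_force: 0.0
time_s: 0.65
tool_pos: [0.2937, -0.5832, 0.2396]
tool_rot: [-180.0, -0.2, 10.7]
force: [1.4, 2.3, 0.4]
grip_width: 0.0874
grasp_force: 0.0
```

```bash
cat > plan.py <<'E'
# python3 plan.py x,y,z,yaw ... (mm, deg): tool-axis shifts from one waypoint to the next, starting at the present pose
from h import *
import sys
def plan(wps):
    o=env.get_obs(); p=np.array(o['tool_pos'])*1000; yaw=o['tool_rot'][2]
    for w in wps:
        w=np.array(w,float); d=w[:3]-p; a=np.radians(yaw); c,s=np.cos(a),np.sin(a)
        t=-((w[3]-yaw+180)%360-180)
        print('dx %.4f dy %.4f dz %.4f turn %.1f  rows>=%.1f'%((c*d[0]+s*d[1])/1e3,(s*d[0]-c*d[1])/1e3,-d[2]/1e3,t,max(np.linalg.norm(d)/41.7,abs(t)/7.16)))
        p,yaw=w[:3],w[3]
def look():
    c=env.read_camera('top'); m=masks(c)
    for n,z in(('bar',.036),('carrier',.018)):
        for b in blobs(c,m[n],z):
            if 400<b[0][0]<720 and -420<b[0][1]<500 and 70<b[1][0]<125 and 18<b[1][1]<65: print(n,*b)
if __name__=='__main__': plan([list(map(float,a.split(','))) for a in sys.argv[1:]])
E
python3 plan.py 380,-300,200,60 471,-98,120,98.5 471,-98,35,98.5 471,-98,200,98.5 475,150,200,141 473,334,200,183.5 473,334,136,183.5
```

```text
dx 0.1372 dy -0.2624 dz 0.0396 turn -49.3  rows>=7.2
dx 0.2204 dy -0.0222 dz 0.0800 turn -38.5  rows>=5.6
dx 0.0000 dy 0.0000 dz 0.0850 turn -0.0  rows>=2.0
dx 0.0000 dy 0.0000 dz -0.1650 turn -0.0  rows>=4.0
dx 0.2447 dy 0.0406 dz -0.0000 turn -42.5  rows>=5.9
dx 0.1173 dy 0.1417 dz -0.0000 turn -42.5  rows>=5.9
dx -0.0000 dy 0.0000 dz 0.0640 turn -0.0  rows>=1.5
```

```bash
python3 steer.py '0.137 -0.262 0.04 -49.3 0.046;0.137 -0.262 0.04 -49.3 0.046;0.137 -0.262 0.04 -49.3 0.046;0.137 -0.262 0.04 -49.3 0.046;0.137 -0.262 0.04 -49.3 0.046;0.137 -0.262 0.04 -49.3 0.046;0.137 -0.262 0.04 -49.3 0.046;0.137 -0.262 0.04 -49.3 0.046'|head -3
python3 steer.py '0.22 -0.022 0.08 -38.5 0.046;0.22 -0.022 0.08 -38.5 0.046;0.22 -0.022 0.08 -38.5 0.046;0.22 -0.022 0.08 -38.5 0.046;0.22 -0.022 0.08 -38.5 0.046;0.22 -0.022 0.08 -38.5 0.046;0.22 -0.022 0.08 -38.5 0.046;0.22 -0.022 0.08 -38.5 0.046'
python3 plan.py 471,-98,35,98.5
python3 - <<'E'
from plan import *
c=env.read_camera('wrist'); m=masks(c); cv2.imwrite('pics/w1.png',c['color'])
for b in blobs(c,m['bar'],.036): print('wbar',*b)
for b in blobs(c,m['carrier'],.02): print('wcar',*b)
print(env.get_obs()['qpos'])
look()
E
```

```text
time_s: 1.32
tool_pos: [0.3784, -0.2944, 0.1989]
tool_rot: [-179.9, -0.1, 61.0]
time_s: 1.98
tool_pos: [0.4674, -0.0995, 0.1192]
tool_rot: [-179.9, -0.0, 98.8]
force: [-0.7, 0.5, -0.6]
grip_width: 0.046
grasp_force: 0.0
dx 0.0009 dy 0.0037 dz 0.0842 turn 0.3  rows>=2.0
wbar [617.4 -99. ] (65, 32) -78.9 [505. 225.]
wbar [ 467.9 -100.5] (83, 25) -82.1 [323. 203.]
wbar [599.6   3.3] (168, 134) 10.0 [525.  88.]
wcar [ 460.9 -238.3] (27, 4) 8.9 [296. 329.]
wcar [ 492.7 -139.6] (14, 11) -81.3 [345. 246.]
wcar [607.  -93.7] (61, 36) -81.6 [478. 211.]
wcar [738.4 -84.9] (88, 35) -62.8 [619. 223.]
wcar [462.  -62.7] (24, 4) 8.7 [324. 158.]
wcar [696.5  21.6] (36, 15) -64.2 [634.  99.]
wcar [637.4  -9.7] (227, 153) -57.1 [522. 106.]
[ 39.12053416   4.82926428 -31.09437827 114.27084846   2.87969633
  61.63731862  15.30028932]
bar [ 472.2 -293.1] (85, 26) -81.1 [446. 216.]
bar [ 625.6 -275.7] (83, 25) 88.5 [437. 160.]
bar [ 627.2 -114.9] (87, 26) -74.3 [379. 162.]
carrier [424.2 490.4] (104, 28) -81.9 [161. 242.]
carrier [ 472.1 -294. ] (99, 50) -80.3 [445. 217.]
carrier [ 622.7 -274.5] (101, 59) 88.5 [436. 161.]
carrier [ 627.5 -113.3] (106, 52) -73.7 [378. 162.]
```

View pics/w1.png

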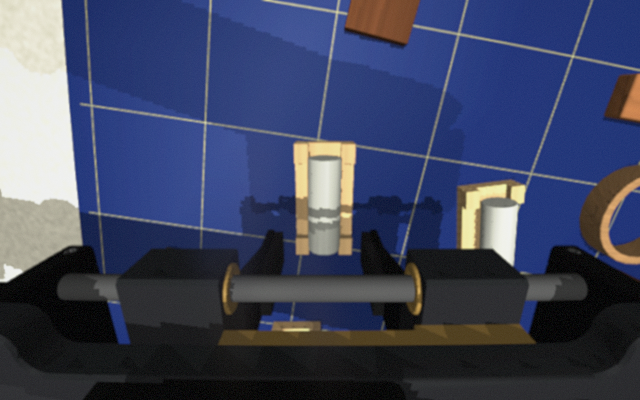

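```bash
python3 steer.py '0 0.002 0.042 0 0.046;0 0.002 0.084 0 0.046;0 0.002 0.084 0 0.046;0 0.002 0.084 0 0.046' 30 | head -4
python3 steer.py '0 0 0 0 0.01;0 0 0 0 0.01;0 0 0 0 0.01;0 0 0 0 0.01;0 0 0 0 0.01;0 0 0 0 0.01' 30
python3 steer.py '0 0 -0.04 0 0.01;0 0 -0.08 0 0.01;0 0 -0.12 0 0.01;0 0 -0.165 0 0.01;0 0 -0.165 0 0.01;0 0 -0.165 0 0.01'
python3 plan.py 475,150,200,141 473,334,200,183.5 473,334,136,183.5
```

```text
time_s: 2.42
tool_pos: [0.4679, -0.1017, 0.0349]
tool_rot: [-179.8, -0.1, 98.3]
force: [0.2, 0.2, 1.0]
time_s: 2.92
tool_pos: [0.4702, -0.1009, 0.0371]
tool_rot: [179.9, 0.1, 98.4]
force: [-2.2, -0.9, 8.1]
grip_width: 0.027
grasp_force: 30.0
time_s: 3.42
tool_pos: [0.4713, -0.1007, 0.2038]
tool_rot: [179.7, 0.2, 98.4]
force: [-0.5, 0.7, -1.2]
grip_width: 0.0274
grasp_force: 30.0
dx 0.2474 dy 0.0404 dz 0.0038 turn -42.6  rows>=6.0
dx 0.1173 dy 0.1417 dz -0.0000 turn -42.5  rows>=5.9
dx -0.0000 dy 0.0000 dz 0.0640 turn -0.0  rows>=1.5
```

```bash
python3 steer.py '0.247 0.04 0 -42.6 0.01;0.247 0.04 0 -42.6 0.01;0.247 0.04 0 -42.6 0.01;0.247 0.04 0 -42.6 0.01;0.247 0.04 0 -42.6 0.01;0.247 0.04 0 -42.6 0.01;0.247 0.04 0 -42.6 0.01' | tail -2
python3 steer.py '0.117 0.142 0 -42.5 0.01;0.117 0.142 0 -42.5 0.01;0.117 0.142 0 -42.5 0.01;0.117 0.142 0 -42.5 0.01;0.117 0.142 0 -42.5 0.01;0.117 0.142 0 -42.5 0.01;0.117 0.142 0 -42.5 0.01;0.117 0.142 0 -42.5 0.01'
python3 plan.py 473,334,136,183.5
python3 - <<'E'
from plan import *
look()
for n in('scene','wrist'):
    c=env.read_camera(n)['color']; cv2.imwrite(f'pics/{n}2.png',c)
a=cv2.imread('pics/scene2.png')[130:360,300:560]; b=cv2.imread('pics/wrist2.png')
cv2.imwrite('pics/both2.png',np.hstack([cv2.resize(a,(400,354)),cv2.resize(b,(400,354))]))
E
```

```text
grip_width: 0.0271
grasp_force: 30.0
time_s: 4.67
tool_pos: [0.4704, 0.3328, 0.1986]
tool_rot: [-179.9, -0.2, -176.7]
force: [0.4, 0.2, -1.1]
grip_width: 0.0271
grasp_force: 30.0
dx -0.0026 dy 0.0010 dz 0.0626 turn -0.2  rows>=1.5
bar [ 472.2 -292.8] (84, 26) -81.1 [446. 216.]
bar [ 625.6 -275.7] (83, 25) 88.5 [437. 160.]
bar [ 627.5 -114.8] (87, 26) -73.9 [379. 162.]
carrier [470.6 -97.8] (117, 51) -81.2 [375. 219.]
carrier [ 474.  -291.2] (104, 55) -80.4 [445. 217.]
carrier [ 622.7 -274.5] (101, 59) 88.5 [436. 161.]
carrier [ 627.5 -113.3] (106, 52) -73.7 [378. 162.]
```

View pics/both2.png

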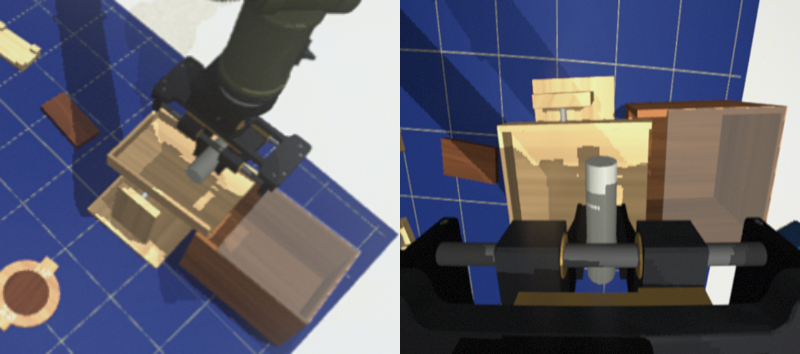

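```bash
python3 steer.py '-0.002 0 0.035 0 0.01;-0.002 0 0.06 0 0.01;-0.002 0 0.063 0 0.01;-0.002 0 0.063 0 0.01' 
python3 steer.py '0 0 0 0 0.046;0 0 0 0 0.046;0 0 0 0 0.046;0 0 -0.03 0 0.046;0 0 -0.065 0 0.046;0 0 -0.065 0 0.046;0 0 -0.065 0 0.046;0 0 -0.065 0 0.046'
python3 - <<'E'
from plan import *
look()
for n in('scene','wrist'):
    c=env.read_camera(n)['color']; cv2.imwrite(f'pics/{n}3.png',c)
a=cv2.imread('pics/scene3.png')[130:360,300:560]; b=cv2.imread('pics/wrist3.png')
cv2.imwrite('pics/both3.png',np.hstack([cv2.resize(a,(400,354)),cv2.resize(b,(400,354))]))
E
python3 plan.py 560,130,200,141 627.5,-114,120,106.2 627.5,-114,35,106.2 627.5,-114,200,106.2 560,130,200,141 473,334,200,183.5 473,334,136,183.5
```

```text
time_s: 5.15
tool_pos: [0.4725, 0.3322, 0.1362]
tool_rot: [-179.9, -0.2, -176.6]
force: [0.2, 0.2, -1.8]
grip_width: 0.027
grasp_force: 30.0
time_s: 5.82
tool_pos: [0.4734, 0.334, 0.2032]
tool_rot: [-180.0, 0.1, -176.5]
force: [-0.5, -0.6, -0.8]
grip_width: 0.0459
grasp_force: 0.0
bar [ 472.2 -292.8] (84, 26) -80.9 [446. 216.]
bar [ 625.6 -275.7] (83, 25) 88.5 [437. 160.]
bar [ 627.2 -114.9] (87, 26) -74.3 [379. 162.]
carrier [470.6 -97.8] (117, 51) -81.2 [375. 219.]
carrier [ 474.  -291.2] (104, 55) -80.4 [445. 217.]
carrier [ 622.7 -274.5] (101, 59) 88.5 [436. 161.]
carrier [ 627.5 -113.3] (106, 52) -73.7 [378. 162.]
dx -0.0746 dy -0.2084 dz 0.0016 turn 42.5  rows>=5.9
dx -0.2060 dy -0.1471 dz 0.0800 turn 34.8  rows>=6.4
dx 0.0000 dy 0.0000 dz 0.0850 turn -0.0  rows>=2.0
dx 0.0000 dy 0.0000 dz -0.1650 turn -0.0  rows>=4.0
dx 0.2531 dy 0.0033 dz -0.0000 turn -34.8  rows>=6.1
dx 0.1960 dy 0.1038 dz -0.0000 turn -42.5  rows>=5.9
dx -0.0000 dy 0.0000 dz 0.0640 turn -0.0  rows>=1.5
```

View pics/both3.png

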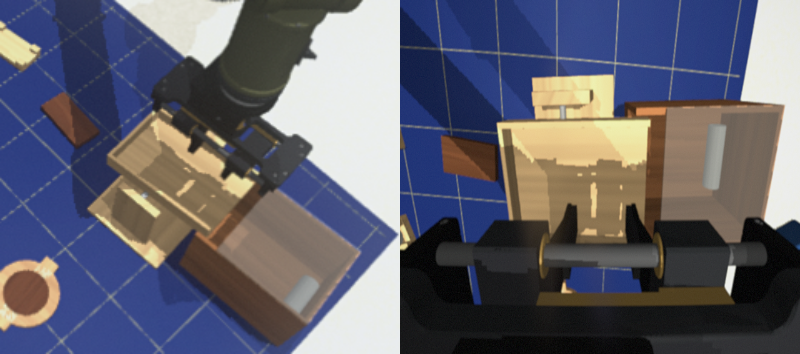

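```bash
python3 steer.py '-0.074 -0.208 0 42.5 0.046;-0.074 -0.208 0 42.5 0.046;-0.074 -0.208 0 42.5 0.046;-0.074 -0.208 0 42.5 0.046;-0.074 -0.208 0 42.5 0.046;-0.074 -0.208 0 42.5 0.046;-0.074 -0.208 0 42.5 0.046' | head -3
python3 steer.py '-0.206 -0.147 0.08 34.8 0.046;-0.206 -0.147 0.08 34.8 0.046;-0.206 -0.147 0.08 34.8 0.046;-0.206 -0.147 0.08 34.8 0.046;-0.206 -0.147 0.08 34.8 0.046;-0.206 -0.147 0.08 34.8 0.046;-0.206 -0.147 0.08 34.8 0.046;-0.206 -0.147 0.08 34.8 0.046'|head -3
python3 plan.py 627.5,-114,35,106.2
python3 - <<'E'
from plan import *
c=env.read_camera('wrist'); m=masks(c)
for b in blobs(c,m['bar'],.036): print('wbar',*b)
look()
E
```

```text
time_s: 6.55
tool_pos: [0.5613, 0.1245, 0.2011]
tool_rot: [-179.8, 0.0, 140.3]
time_s: 7.22
tool_pos: [0.6264, -0.1178, 0.1194]
tool_rot: [-179.8, -0.0, 106.0]
dx 0.0034 dy 0.0022 dz 0.0844 turn -0.2  rows>=2.0
wbar [ 621.9 -233.3] (29, 26) 16.3 [286. 317.]
wbar [ 472.3 -282.5] (52, 13) -74.3 [118. 322.]
wbar [ 836.7 -141.6] (23, 13) 15.2 [541. 291.]
wbar [ 646.7 -196. ] (161, 15) 16.0 [321. 292.]
wbar [ 459.3 -249.9] (17, 14) 17.0 [107. 291.]
wbar [ 474.7 -159.1] (37, 5) 85.2 [132. 203.]
wbar [ 464.6 -139.2] (15, 10) -85.2 [120. 179.]
wbar [731.7 -64.4] (59, 36) 55.8 [476. 177.]
wbar [ 625. -114.] (84, 26) -74.0 [323. 199.]
wbar [ 500.  -106.7] (30, 9) -82.2 [171. 150.]
wbar [ 487.7 -115.6] (56, 28) -77.5 [152. 164.]
wbar [ 465.1 -108.1] (37, 11) -81.4 [123. 139.]
wbar [729.8 -13. ] (31, 2) 89.9 [497. 115.]
wbar [666.9 -38. ] (331, 200) 3.8 [409. 110.]
wbar [422.  -92.8] (174, 107) 88.8 [63. 90.]
carrier [470.1 -96.5] (114, 51) -80.9 [374. 219.]
```

```bash
python3 steer.py '0.003 0.001 0.042 0 0.046;0.003 0.001 0.084 0 0.046;0.003 0.001 0.084 0 0.046;0.003 0.001 0.084 0 0.046' 30 | head -4
python3 steer.py '0 0 0 0 0.01;0 0 0 0 0.01;0 0 0 0 0.01;0 0 0 0 0.01;0 0 0 0 0.01;0 0 0 0 0.01' 30
python3 steer.py '0 0 -0.04 0 0.01;0 0 -0.08 0 0.01;0 0 -0.12 0 0.01;0 0 -0.165 0 0.01;0 0 -0.165 0 0.01;0 0 -0.165 0 0.01'
python3 plan.py 560,130,200,141 473,334,200,183.5 473,334,136,183.5
```

```text
time_s: 7.65
tool_pos: [0.6256, -0.1065, 0.0371]
tool_rot: [-179.8, -0.2, 106.5]
force: [0.6, 0.0, 0.4]
time_s: 8.15
tool_pos: [0.6284, -0.1102, 0.0408]
tool_rot: [179.9, 0.1, 106.2]
force: [-2.9, 0.8, 6.4]
grip_width: 0.027
grasp_force: 30.0
time_s: 8.65
tool_pos: [0.6299, -0.1098, 0.2082]
tool_rot: [179.6, 0.2, 106.2]
force: [0.2, -0.0, -2.3]
grip_width: 0.0273
grasp_force: 30.0
dx 0.2498 dy -0.0002 dz 0.0082 turn -34.8  rows>=6.0
dx 0.1960 dy 0.1038 dz -0.0000 turn -42.5  rows>=5.9
dx -0.0000 dy 0.0000 dz 0.0640 turn -0.0  rows>=1.5
```

```bash
python3 steer.py '0.25 0 0 -34.8 0.01;0.25 0 0 -34.8 0.01;0.25 0 0 -34.8 0.01;0.25 0 0 -34.8 0.01;0.25 0 0 -34.8 0.01;0.25 0 0 -34.8 0.01;0.25 0 0 -34.8 0.01' | tail -2
python3 steer.py '0.196 0.104 0 -42.5 0.01;0.196 0.104 0 -42.5 0.01;0.196 0.104 0 -42.5 0.01;0.196 0.104 0 -42.5 0.01;0.196 0.104 0 -42.5 0.01;0.196 0.104 0 -42.5 0.01;0.196 0.104 0 -42.5 0.01;0.196 0.104 0 -42.5 0.01'
python3 plan.py 473,334,139,183.5
python3 - <<'E'
from plan import *
look()
c=env.read_camera('wrist')['color']; cv2.imwrite('pics/wrist4.png',c)
E
```

```text
grip_width: 0.0271
grasp_force: 30.0
time_s: 9.9
tool_pos: [0.4697, 0.3344, 0.202]
tool_rot: [-179.9, -0.1, -176.4]
force: [0.5, -1.6, -1.5]
grip_width: 0.0273
grasp_force: 30.0
dx -0.0033 dy -0.0006 dz 0.0630 turn 0.1  rows>=1.5
bar [ 472.3 -293.1] (85, 26) -80.9 [446. 216.]
bar [ 625.6 -275.7] (83, 25) 88.5 [437. 160.]
carrier [470.6 -97.8] (117, 51) -81.2 [375. 219.]
carrier [ 474.  -291.2] (104, 55) -80.4 [444. 217.]
carrier [ 622.7 -274.5] (101, 59) 88.5 [436. 161.]
carrier [ 631.2 -112.1] (106, 55) -74.8 [377. 161.]
```

View pics/wrist4.png

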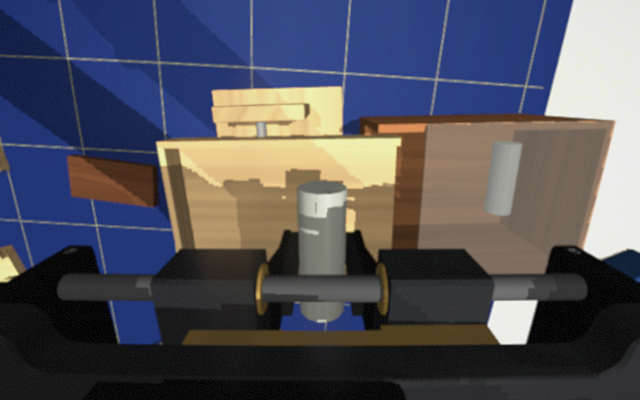

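```bash
python3 steer.py '-0.003 0 0.035 0 0.01;-0.003 0 0.06 0 0.01;-0.003 0 0.063 0 0.01;-0.003 0 0.063 0 0.01' | head -4
python3 steer.py '0 0 0 0 0.046;0 0 0 0 0.046;0 0 0 0 0.046;0 0 -0.03 0 0.046;0 0 -0.065 0 0.046;0 0 -0.065 0 0.046;0 0 -0.065 0 0.046;0 0 -0.065 0 0.046'
python3 - <<'E'
from plan import *
look()
c=env.read_camera('wrist'); cv2.imwrite('pics/wrist5.png',c['color'])
for b in blobs(c,(hsv(c)[...,1]<60)&(hsv(c)[...,2]>110),.02,100): 
    if b[0][1]>350: print('rec',*b)
E
python3 plan.py 560,130,200,141 624,-180,180,100 624,-275,110,88.5 624,-275,33,88.5
```

```text
time_s: 10.33
tool_pos: [0.4738, 0.3319, 0.1388]
tool_rot: [-179.9, -0.2, -176.7]
force: [0.3, -0.2, -0.5]
time_s: 11.0
tool_pos: [0.474, 0.3346, 0.2062]
tool_rot: [-180.0, 0.1, -176.5]
force: [0.3, -0.0, -0.1]
grip_width: 0.0457
grasp_force: 0.0
bar [ 472.2 -292.8] (84, 26) -81.1 [446. 216.]
bar [ 625.6 -275.7] (83, 25) 88.5 [437. 160.]
carrier [470.6 -97.8] (117, 51) -81.2 [375. 219.]
carrier [ 474.  -291.2] (104, 55) -80.4 [445. 217.]
carrier [ 622.7 -274.5] (101, 59) 88.5 [436. 161.]
carrier [ 631.2 -112.1] (106, 55) -74.8 [377. 161.]
rec [649.2 620.5] (56, 19) 3.7 [528. 315.]
dx -0.0738 dy -0.2090 dz 0.0048 turn 42.5  rows>=5.9
dx -0.2448 dy -0.2006 dz 0.0200 turn 41.0  rows>=7.6
dx -0.0936 dy -0.0165 dz 0.0700 turn 11.5  rows>=2.8
dx 0.0000 dy 0.0000 dz 0.0770 turn -0.0  rows>=1.8
```

```bash
python3 steer.py '-0.074 -0.209 0 42.5 0.046;-0.074 -0.209 0 42.5 0.046;-0.074 -0.209 0 42.5 0.046;-0.074 -0.209 0 42.5 0.046;-0.074 -0.209 0 42.5 0.046;-0.074 -0.209 0 42.5 0.046;-0.074 -0.209 0 42.5 0.046' | head -3
python3 steer.py '-0.245 -0.2 0.02 41 0.046;-0.245 -0.2 0.02 41 0.046;-0.245 -0.2 0.02 41 0.046;-0.245 -0.2 0.02 41 0.046;-0.245 -0.2 0.02 41 0.046;-0.245 -0.2 0.02 41 0.046;-0.245 -0.2 0.02 41 0.046;-0.245 -0.2 0.02 41 0.046'|head -3
python3 steer.py '-0.094 -0.016 0.07 11.5 0.046;-0.094 -0.016 0.07 11.5 0.046;-0.094 -0.016 0.07 11.5 0.046;-0.094 -0.016 0.07 11.5 0.046;-0.094 -0.016 0.07 11.5 0.046'|head -3
python3 plan.py 624,-275,33,88.5
python3 - <<'E'
from plan import *
c=env.read_camera('wrist'); m=masks(c)
for b in blobs(c,m['bar'],.036):
    if 75<b[1][0]<95 and b[1][1]<35:print('wbar',*b)
look()
c=env.read_camera('scene')['color'][180:360,340:560]; cv2.imwrite('pics/s5.png',cv2.resize(c,(440,360)))
E
```

```text
time_s: 11.68
tool_pos: [0.562, 0.1238, 0.2039]
tool_rot: [-179.8, 0.0, 140.3]
time_s: 12.35
tool_pos: [0.6246, -0.1836, 0.1839]
tool_rot: [-179.9, 0.1, 99.9]
time_s: 12.77
tool_pos: [0.6237, -0.2752, 0.1121]
tool_rot: [-179.7, -0.1, 88.5]
dx 0.0002 dy 0.0003 dz 0.0791 turn -0.0  rows>=1.9
wbar [ 624.2 -276.4] (85, 25) 89.5 [324. 206.]
wbar [ 478.6 -200.2] (76, 2) 89.6 [120. 115.]
bar [ 471.7 -290.7] (80, 26) -81.3 [446. 217.]
carrier [470.1 -96.6] (114, 51) -81.7 [374. 219.]
carrier [ 470.9 -290. ] (101, 55) -84.3 [446. 215.]
carrier [ 630.8 -110.7] (103, 55) -74.8 [377. 161.]
```

View pics/s5.png

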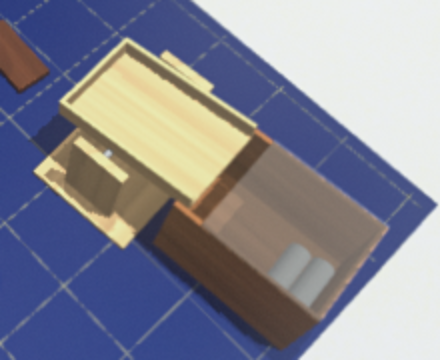

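```bash
python3 steer.py '0 0 0.042 0 0.046;0 0 0.08 0 0.046;0 0 0.08 0 0.046;0 0 0.08 0 0.046' 30 | head -4
python3 steer.py '0 0 0 0 0.01;0 0 0 0 0.01;0 0 0 0 0.01;0 0 0 0 0.01;0 0 0 0 0.01;0 0 0 0 0.01' 30
python3 steer.py '0 0 -0.04 0 0.01;0 0 -0.08 0 0.01;0 0 -0.12 0 0.01;0 0 -0.165 0 0.01;0 0 -0.165 0 0.01;0 0 -0.165 0 0.01'
python3 plan.py 600,-100,200,105 550,130,200,145 473,334,200,183.5 473,334,138,183.5
```

```text
time_s: 13.25
tool_pos: [0.6258, -0.2722, 0.0356]
tool_rot: [-179.9, -0.1, 88.7]
force: [0.5, -0.4, 1.3]
time_s: 13.75
tool_pos: [0.6264, -0.2747, 0.0374]
tool_rot: [179.9, 0.1, 88.5]
force: [-1.1, 1.1, 6.2]
grip_width: 0.0272
grasp_force: 29.9
time_s: 14.25
tool_pos: [0.6277, -0.275, 0.205]
tool_rot: [179.6, 0.2, 88.5]
force: [0.1, -0.7, -2.2]
grip_width: 0.0271
grasp_force: 29.9
dx 0.1742 dy -0.0323 dz 0.0050 turn -16.5  rows>=4.3
dx 0.2351 dy 0.0112 dz -0.0000 turn -40.0  rows>=5.6
dx 0.1801 dy 0.1229 dz -0.0000 turn -38.5  rows>=5.4
dx -0.0000 dy 0.0000 dz 0.0620 turn -0.0  rows>=1.5
```

```bash
python3 steer.py '0.174 -0.032 0 -16.5 0.01;0.174 -0.032 0 -16.5 0.01;0.174 -0.032 0 -16.5 0.01;0.174 -0.032 0 -16.5 0.01;0.174 -0.032 0 -16.5 0.01' | tail -2
python3 steer.py '0.235 0.011 0 -40 0.01;0.235 0.011 0 -40 0.01;0.235 0.011 0 -40 0.01;0.235 0.011 0 -40 0.01;0.235 0.011 0 -40 0.01;0.235 0.011 0 -40 0.01;0.235 0.011 0 -40 0.01' | tail -2
python3 steer.py '0.18 0.123 0 -38.5 0.01;0.18 0.123 0 -38.5 0.01;0.18 0.123 0 -38.5 0.01;0.18 0.123 0 -38.5 0.01;0.18 0.123 0 -38.5 0.01;0.18 0.123 0 -38.5 0.01;0.18 0.123 0 -38.5 0.01;0.18 0.123 0 -38.5 0.01'
python3 plan.py 473,334,138,183.5
python3 - <<'E'
from plan import *
look()
c=env.read_camera('wrist'); m=masks(c)
for b in blobs(c,m['bar']|(hsv(c)[...,1]<45)&(hsv(c)[...,2]>90),.19,100): print(*b)
E
```

```text
grip_width: 0.027
grasp_force: 29.9
grip_width: 0.0273
grasp_force: 29.9
time_s: 15.92
tool_pos: [0.4704, 0.3335, 0.199]
tool_rot: [-179.9, -0.1, -176.5]
force: [0.7, -0.3, -1.6]
grip_width: 0.0268
grasp_force: 29.9
dx -0.0026 dy 0.0003 dz 0.0610 turn 0.0  rows>=1.5
bar [ 472.2 -293.1] (85, 26) -81.1 [446. 216.]
carrier [470.6 -97.8] (117, 51) -81.2 [375. 219.]
carrier [ 474.  -291.2] (104, 55) -80.4 [444. 217.]
carrier [ 622.7 -274.5] (101, 59) 88.5 [436. 161.]
carrier [ 631.2 -112.1] (106, 55) -74.8 [377. 161.]
[512.4 332.2] (31, 17) -83.5 [320. 310.]
[497.6 331.7] (70, 9) -86.7 [322. 291.]
[507.7 452.1] (47, 29) 3.9 [514. 310.]
[456.5 329.6] (57, 27) 4.7 [321. 228.]
[423.  419.7] (43, 30) 5.3 [493. 179.]
[402.9 296. ] (7, 5) 3.2 [261. 129.]
[367.9 316.2] (236, 50) -86.8 [324.  59.]
```

```bash
python3 steer.py '-0.002 0 0.035 0 0.01;-0.002 0 0.058 0 0.01;-0.002 0 0.061 0 0.01;-0.002 0 0.061 0 0.01' | head -4
python3 steer.py '0 0 0 0 0.046;0 0 0 0 0.046;0 0 0 0 0.046;0 0 -0.03 0 0.046;0 0 -0.065 0 0.046;0 0 -0.065 0 0.046;0 0 -0.065 0 0.046;0 0 -0.065 0 0.046'
python3 plan.py 540,130,200,141 490,-180,180,105 472,-292,110,99 472,-292,33,99
```

```text
time_s: 16.35
tool_pos: [0.4731, 0.3316, 0.1379]
tool_rot: [-179.9, -0.2, -176.7]
force: [1.0, 0.2, -1.0]
time_s: 17.02
tool_pos: [0.4732, 0.3343, 0.2051]
tool_rot: [-180.0, 0.1, -176.5]
force: [0.6, 0.7, -0.3]
grip_width: 0.0456
grasp_force: 0.0
dx -0.0541 dy -0.2080 dz 0.0051 turn 42.5  rows>=5.9
dx -0.1562 dy -0.2724 dz 0.0200 turn 36.0  rows>=7.5
dx -0.1035 dy -0.0464 dz 0.0700 turn 6.0  rows>=3.2
dx 0.0000 dy 0.0000 dz 0.0770 turn -0.0  rows>=1.8
```

```bash
python3 steer.py '-0.054 -0.208 0 42.5 0.046;-0.054 -0.208 0 42.5 0.046;-0.054 -0.208 0 42.5 0.046;-0.054 -0.208 0 42.5 0.046;-0.054 -0.208 0 42.5 0.046;-0.054 -0.208 0 42.5 0.046;-0.054 -0.208 0 42.5 0.046' | head -3
python3 steer.py '-0.156 -0.272 0.02 36 0.046;-0.156 -0.272 0.02 36 0.046;-0.156 -0.272 0.02 36 0.046;-0.156 -0.272 0.02 36 0.046;-0.156 -0.272 0.02 36 0.046;-0.156 -0.272 0.02 36 0.046;-0.156 -0.272 0.02 36 0.046;-0.156 -0.272 0.02 36 0.046'|head -3
python3 steer.py '-0.103 -0.046 0.07 6 0.046;-0.103 -0.046 0.07 6 0.046;-0.103 -0.046 0.07 6 0.046;-0.103 -0.046 0.07 6 0.046;-0.103 -0.046 0.07 6 0.046'|head -3
python3 plan.py 472,-292,33,99
python3 - <<'E'
from plan import *
c=env.read_camera('wrist'); m=masks(c); cv2.imwrite('pics/w6.png',c['color'])
for b in blobs(c,m['bar'],.036):
    if 75<b[1][0]<95 and b[1][1]<35:print('wbar',*b)
look()
c=env.read_camera('scene')['color'][60:360,200:560]; cv2.imwrite('pics/s6.png',cv2.resize(c,(720,600)))
E
```

```text
time_s: 17.6
tool_pos: [0.5404, 0.1247, 0.2031]
tool_rot: [-179.8, -0.0, 140.4]
time_s: 18.27
tool_pos: [0.4881, -0.1832, 0.1833]
tool_rot: [-179.9, 0.0, 105.1]
time_s: 18.68
tool_pos: [0.4699, -0.2917, 0.1114]
tool_rot: [-179.8, -0.2, 99.0]
dx -0.0007 dy 0.0020 dz 0.0784 turn 0.0  rows>=1.9
wbar [ 672.5 -252.9] (80, 29) 9.7 [596. 196.]
wbar [ 469.3 -293.7] (84, 26) -81.0 [322. 208.]
carrier [470.4 -96.5] (114, 51) -81.2 [374. 219.]
carrier [ 622.7 -274.5] (101, 59) 88.5 [436. 161.]
carrier [ 631.2 -112.1] (106, 55) -74.8 [377. 161.]
```

View pics/s6.png

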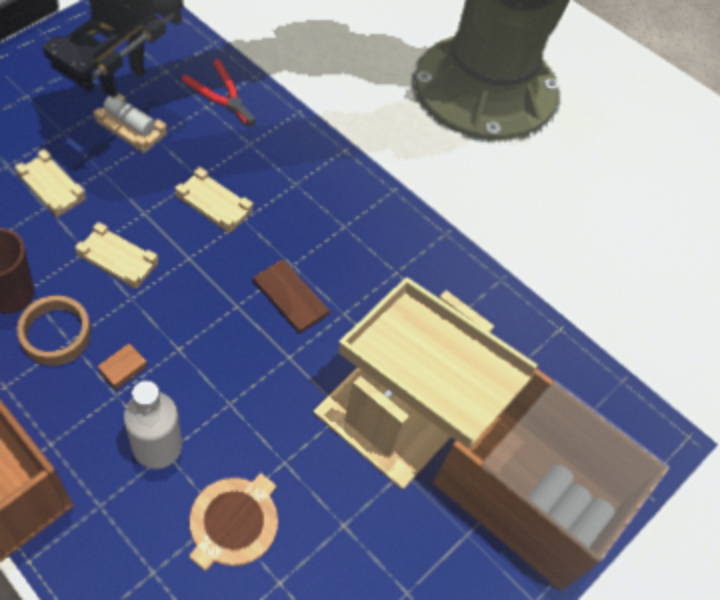

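```bash
python3 steer.py '0 0 0.042 0 0.046;0 0 0.079 0 0.046;0 0 0.079 0 0.046;0 0 0.079 0 0.046' 30 | head -4
python3 steer.py '0 0 0 0 0.01;0 0 0 0 0.01;0 0 0 0 0.01;0 0 0 0 0.01;0 0 0 0 0.01;0 0 0 0 0.01' 30
python3 steer.py '0 0 -0.04 0 0.01;0 0 -0.08 0 0.01;0 0 -0.12 0 0.01;0 0 -0.165 0 0.01;0 0 -0.165 0 0.01;0 0 -0.165 0 0.01'
python3 plan.py 500,-100,200,108 530,130,200,146 473,334,200,183.5 473,334,138,183.5
```

```text
time_s: 19.17
tool_pos: [0.4723, -0.2885, 0.0354]
tool_rot: [-179.9, -0.1, 99.2]
force: [-0.2, 0.1, 1.1]
time_s: 19.67
tool_pos: [0.4723, -0.2919, 0.0373]
tool_rot: [180.0, 0.1, 99.0]
force: [-2.8, 0.9, 8.5]
grip_width: 0.0272
grasp_force: 30.0
time_s: 20.17
tool_pos: [0.4742, -0.292, 0.2045]
tool_rot: [179.7, 0.3, 99.0]
force: [-0.6, 1.1, -2.1]
grip_width: 0.027
grasp_force: 30.0
dx 0.1856 dy 0.0556 dz 0.0045 turn -9.0  rows>=4.6
dx 0.2095 dy 0.0996 dz -0.0000 turn -38.0  rows>=5.6
dx 0.1613 dy 0.1372 dz -0.0000 turn -37.5  rows>=5.2
dx -0.0000 dy 0.0000 dz 0.0620 turn -0.0  rows>=1.5
```

```bash
python3 steer.py '0.186 0.056 0 -9 0.01;0.186 0.056 0 -9 0.01;0.186 0.056 0 -9 0.01;0.186 0.056 0 -9 0.01;0.186 0.056 0 -9 0.01;0.186 0.056 0 -9 0.01' | tail -2
python3 steer.py '0.209 0.1 0 -38 0.01;0.209 0.1 0 -38 0.01;0.209 0.1 0 -38 0.01;0.209 0.1 0 -38 0.01;0.209 0.1 0 -38 0.01;0.209 0.1 0 -38 0.01;0.209 0.1 0 -38 0.01' | tail -2
python3 steer.py '0.161 0.137 0 -37.5 0.01;0.161 0.137 0 -37.5 0.01;0.161 0.137 0 -37.5 0.01;0.161 0.137 0 -37.5 0.01;0.161 0.137 0 -37.5 0.01;0.161 0.137 0 -37.5 0.01;0.161 0.137 0 -37.5 0.01;0.161 0.137 0 -37.5 0.01'
python3 plan.py 473,334,138,183.5
python3 - <<'E'
from plan import *
look()
c=env.read_camera('wrist'); m=masks(c)
for b in blobs(c,m['bar']|(hsv(c)[...,1]<45)&(hsv(c)[...,2]>90),.19,100): print(*b)
E
```

```text
grip_width: 0.0275
grasp_force: 30.0
grip_width: 0.0269
grasp_force: 30.0
time_s: 21.92
tool_pos: [0.4714, 0.3337, 0.1989]
tool_rot: [-179.9, -0.1, -176.5]
force: [-0.6, -0.9, -1.9]
grip_width: 0.0265
grasp_force: 30.0
dx -0.0016 dy 0.0002 dz 0.0609 turn -0.0  rows>=1.5
carrier [470.6 -97.8] (117, 51) -81.2 [375. 219.]
carrier [ 474.1 -290. ] (103, 54) -80.4 [445. 216.]
carrier [ 622.7 -274.5] (101, 59) 88.5 [436. 161.]
carrier [ 631.2 -112.1] (106, 55) -74.8 [377. 161.]
[512.2 334. ] (28, 16) -84.0 [322. 309.]
[498.3 331.9] (69, 9) -86.7 [321. 292.]
[508.4 452.8] (48, 29) 6.2 [513. 312.]
[456.7 330.2] (58, 27) 3.4 [322. 228.]
[423.9 413.1] (44, 43) 4.6 [481. 177.]
[403.2 296.2] (7, 4) 6.0 [260. 128.]
[368.5 316.4] (236, 50) -86.8 [325.  59.]
```

```bash
python3 steer.py '-0.002 0 0.035 0 0.01;-0.002 0 0.058 0 0.01;-0.002 0 0.061 0 0.01;-0.002 0 0.061 0 0.01' | head -4
python3 steer.py '0 0 0 0 0.046;0 0 0 0 0.046;0 0 0 0 0.046;0 0 -0.03 0 0.046;0 0 -0.065 0 0.046;0 0 -0.065 0 0.046;0 0 -0.065 0 0.046;0 0 -0.065 0 0.046'
python3 plan.py 484,200,180,130 494,86,140,85.2
```

```text
time_s: 22.35
tool_pos: [0.4737, 0.3324, 0.138]
tool_rot: [-179.9, -0.2, -176.6]
force: [0.2, 0.2, -0.7]
time_s: 23.02
tool_pos: [0.474, 0.3349, 0.2051]
tool_rot: [-180.0, 0.1, -176.5]
force: [0.3, -0.3, 0.4]
grip_width: 0.0458
grasp_force: 0.0
dx -0.0017 dy -0.1352 dz 0.0251 turn 53.5  rows>=7.5
dx -0.0938 dy -0.0656 dz 0.0400 turn 44.8  rows>=6.3
```

```bash
python3 steer.py '-0.002 -0.135 0.025 53.5 0.075;-0.002 -0.135 0.025 53.5 0.075;-0.002 -0.135 0.025 53.5 0.075;-0.002 -0.135 0.025 53.5 0.075;-0.002 -0.135 0.025 53.5 0.075;-0.002 -0.135 0.025 53.5 0.075;-0.002 -0.135 0.025 53.5 0.075;-0.002 -0.135 0.025 53.5 0.075'|head -3
python3 steer.py '-0.094 -0.066 0.04 44.8 0.075;-0.094 -0.066 0.04 44.8 0.075;-0.094 -0.066 0.04 44.8 0.075;-0.094 -0.066 0.04 44.8 0.075;-0.094 -0.066 0.04 44.8 0.075;-0.094 -0.066 0.04 44.8 0.075;-0.094 -0.066 0.04 44.8 0.075;-0.094 -0.066 0.04 44.8 0.075'
python3 steer.py '0 0 0 0 0.075;0 0 0 0 0.075;0 0 0 0 0.075' | head -3
python3 - <<'E'
from plan import *
look()
c=env.read_camera('wrist'); cv2.imwrite('pics/w7.png',c['color']); m=masks(c)
for z in (.012,): 
  for b in blobs(c,(hsv(c)[...,0]<18)&(hsv(c)[...,1]>90)&(hsv(c)[...,2]>25),z,300): print(z,*b)
a=env.read_camera('scene')['color'][180:360,340:560]
cv2.imwrite('pics/both7.png',np.hstack([c['color'],cv2.resize(a,(160,400))])) 
E
```

```text
time_s: 23.68
tool_pos: [0.4834, 0.1995, 0.1785]
tool_rot: [-179.9, -0.0, 129.7]
time_s: 24.35
tool_pos: [0.4931, 0.0855, 0.1385]
tool_rot: [-179.9, 0.0, 85.2]
force: [-0.3, -0.2, -0.3]
grip_width: 0.0747
grasp_force: 0.0
time_s: 24.6
tool_pos: [0.4937, 0.0858, 0.1392]
tool_rot: [-180.0, 0.0, 85.3]
carrier [ 470.8 -101.7] (108, 51) -80.6 [376. 219.]
carrier [ 473.9 -290.1] (103, 54) -80.7 [445. 216.]
carrier [ 623.4 -274.1] (101, 62) 87.0 [435. 161.]
carrier [ 631.3 -112.1] (106, 54) -74.5 [378. 161.]
0.012 [463.1 -61.1] (50, 35) 6.9 [305. 319.]
0.012 [720.3  24.8] (60, 42) 0.3 [553. 229.]
0.012 [491.2  85.1] (99, 49) 85.2 [320. 188.]
0.012 [724.  220.9] (57, 16) -3.1 [591.  10.]
```

View pics/both7.png

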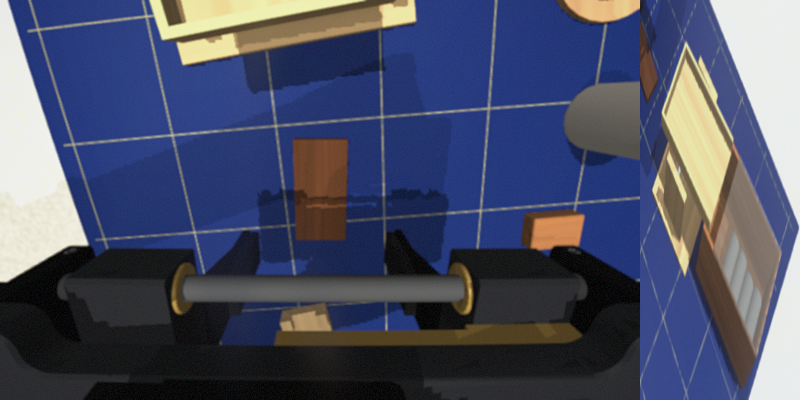

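```bash
cat > wcar.py <<'E'
# python3 wcar.py z: block under the hand in the wrist picture, in tool axes about the TCP (mm)
from plan import *
def wcar(z):
    c=env.read_camera('wrist'); o=env.get_obs(); H=hsv(c)
    m=(H[...,0]<45)&(H[...,1]>35)&(H[...,2]>40); m[262:]=0
    p=np.array(o['tool_pos'])*1000; a=np.radians(o['tool_rot'][2]); ex=np.array([np.cos(a),np.sin(a)]); ey=np.array([np.sin(a),-np.cos(a)])
    best=None
    for k in cv2.findContours(m.astype(np.uint8),cv2.RETR_EXTERNAL,cv2.CHAIN_APPROX_NONE)[0]:
        if cv2.contourArea(k)<1500: continue
        w=cast(c,k.reshape(-1,2),z)[:,:2]*1000; r=cv2.minAreaRect(np.float32(w)); q=np.array(r[0])
        if best is None or np.hypot(*(q-p[:2]))<best[0]: best=(np.hypot(*(q-p[:2])),w,r)
    _,w,r=best; t=r[2] if r[1][0]>r[1][1] else r[2]+90; t=(t-np.degrees(a)+90)%180-90
    b=a+np.radians(t); ux=np.array([np.cos(b),np.sin(b)]); uy=np.array([np.sin(b),-np.cos(b)])
    U,V=(w-p[:2])@ux,(w-p[:2])@uy
    q=np.array(r[0])-p[:2]
    print('TCP',p.round(1),'yaw %.1f'%o['tool_rot'][2],'| block yaw off %.1f'%t,'near %.1f far %.1f left %.1f right %.1f'%(np.percentile(U,3),np.percentile(U,97),V.min(),V.max()),'centre',(q@ex).round(1),(q@ey).round(1),'size',np.round(r[1]))
wcar(float(sys.argv[1]))
E
python3 wcar.py 0.012; python3 plan.py 471,-98,130,98.8
```

```text
TCP [493.9  85.8 139.5] yaw 85.2 | block yaw off -0.1 near -50.4 far 48.5 left -27.1 right 21.9 centre -1.0 -2.6 size [99. 49.]
dx -0.1851 dy -0.0076 dz 0.0095 turn -13.6  rows>=4.4
```

```bash
python3 steer.py '-0.185 -0.0076 0.01 -13.6 0.075;-0.185 -0.0076 0.01 -13.6 0.075;-0.185 -0.0076 0.01 -13.6 0.075;-0.185 -0.0076 0.01 -13.6 0.075;-0.185 -0.0076 0.01 -13.6 0.075;-0.185 -0.0076 0.01 -13.6 0.075;-0.185 -0.0076 0.01 -13.6 0.075;-0.185 -0.0076 0.01 -13.6 0.075'|head -3
python3 wcar.py 0.02
```

```text
time_s: 25.47
tool_pos: [0.4712, -0.0973, 0.1296]
tool_rot: [180.0, -0.0, 98.8]
TCP [471.3 -96.5 129.7] yaw 98.9 | block yaw off -0.3 near -53.6 far 48.6 left -29.9 right 21.6 centre -1.7 -4.2 size [ 51. 104.]
```

```bash
python3 steer.py '-0.003 -0.0015 0.04 0.2 0.075;-0.003 -0.0015 0.08 0.2 0.075;-0.003 -0.0015 0.109 0.2 0.075;-0.003 -0.0015 0.109 0.2 0.075;-0.003 -0.0015 0.109 0.2 0.075;-0.003 -0.0015 0.109 0.2 0.075' 25 | head -4
python3 steer.py '0 0 0 0 0.03;0 0 0 0 0.03;0 0 0 0 0.03;0 0 0 0 0.03;0 0 0 0 0.03;0 0 0 0 0.03' 25
python3 steer.py '0 0 -0.04 0 0.03;0 0 -0.08 0 0.03;0 0 -0.1 0 0.03;0 0 -0.1 0 0.03;0 0 -0.1 0 0.03'
python3 plan.py 494,86,120,85.2
```

```text
time_s: 26.02
tool_pos: [0.4704, -0.0994, 0.0206]
tool_rot: [180.0, -0.0, 98.8]
force: [-0.0, -0.8, -0.0]
time_s: 26.52
tool_pos: [0.47, -0.1012, 0.0207]
tool_rot: [180.0, 0.0, 98.6]
force: [-0.5, 0.1, 2.0]
grip_width: 0.0493
grasp_force: 25.0
time_s: 26.93
tool_pos: [0.4707, -0.1016, 0.1217]
tool_rot: [179.9, 0.1, 98.6]
force: [-0.9, -0.4, -0.5]
grip_width: 0.0496
grasp_force: 25.0
dx 0.1820 dy 0.0511 dz 0.0017 turn 13.4  rows>=4.5
```

```bash
python3 steer.py '0.1815 0.051 0 13.4 0.03;0.1815 0.051 0 13.4 0.03;0.1815 0.051 0 13.4 0.03;0.1815 0.051 0 13.4 0.03;0.1815 0.051 0 13.4 0.03;0.1815 0.051 0 13.4 0.03;0.1815 0.051 0 13.4 0.03;0.1815 0.051 0 13.4 0.03'|head -3
python3 steer.py '0 0 0.04 0 0.03;0 0 0.07 0 0.03;0 0 0.07 0 0.03;0 0 0.07 0 0.03;0 0 0.07 0 0.03;0 0 0.07 0 0.03'
python3 - <<'E'
from plan import *
plan([(493.8,84.5,33,85.2)])
c=env.read_camera('wrist')['color']; cv2.imwrite('pics/w8.png',c)
E
```

```text
time_s: 27.6
tool_pos: [0.492, 0.0851, 0.119]
tool_rot: [-179.8, 0.1, 85.2]
time_s: 28.1
tool_pos: [0.4947, 0.0855, 0.0523]
tool_rot: [179.8, -0.0, 85.2]
force: [-0.1, -0.8, 0.5]
grip_width: 0.0498
grasp_force: 25.0
dx -0.0011 dy -0.0008 dz 0.0193 turn -0.0  rows>=0.5
```

View pics/w8.png

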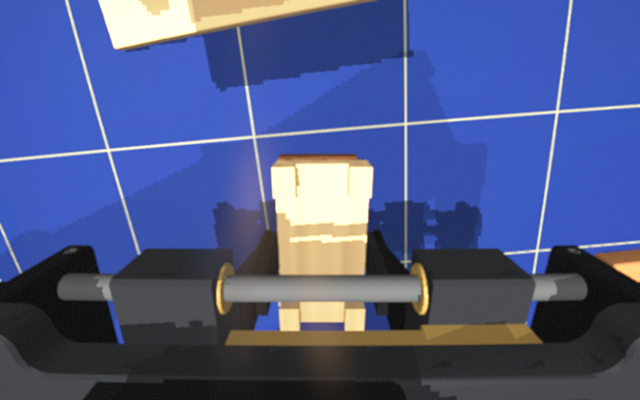

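```bash
python3 steer.py '-0.001 -0.0008 0.01 0 0.03;-0.001 -0.0008 0.016 0 0.03;-0.001 -0.0008 0.018 0 0.03;-0.001 -0.0008 0.018 0 0.03;-0.001 -0.0008 0.019 0 0.03;-0.001 -0.0008 0.019 0 0.03'
python3 steer.py '0 0 0.001 0 0.03;0 0 0.001 0 0.03'
```

```text
time_s: 28.65
tool_pos: [0.492, 0.0846, 0.0327]
tool_rot: [-179.9, 0.1, 85.2]
force: [-5.6, -1.7, 13.9]
grip_width: 0.0494
grasp_force: 25.0
time_s: 28.82
tool_pos: [0.492, 0.0846, 0.0326]
tool_rot: [-179.9, 0.2, 85.2]
force: [-8.5, -2.1, 22.3]
grip_width: 0.0494
grasp_force: 25.0
```

```bash
python3 steer.py '0 0 -0.004 0 0.03;0 0 -0.004 0 0.03;0 0 -0.004 0 0.03;0 0 -0.004 0 0.03;0 0 -0.004 0 0.03;0 0 -0.004 0 0.03'
python3 plan.py 493.7,84.5,33,85.2
```

```text
time_s: 29.32
tool_pos: [0.4919, 0.085, 0.0341]
tool_rot: [-180.0, -0.0, 85.2]
force: [-0.1, -0.4, -0.3]
grip_width: 0.0497
grasp_force: 25.0
dx -0.0003 dy 0.0018 dz 0.0011 turn 0.0  rows>=0.1
```

```bash
python3 steer.py '0 0.0018 0 0 0.03;0 0.0018 0 0 0.03;0 0.0018 0 0 0.03;0 0.0018 0.001 0 0.03;0 0.0018 0.002 0 0.03;0 0.0018 0.002 0 0.03'
python3 steer.py '0 0 0 0 0.07;0 0 0 0 0.07;0 0 0 0 0.07;0 0 0 0 0.07' | head -4
python3 steer.py '0 0 -0.04 0 0.075;0 0 -0.08 0 0.075;0 0 -0.106 0 0.075;0 0 -0.106 0 0.075;0 0 -0.106 0 0.075;0 0 -0.106 0 0.075'
python3 wcar.py 0.032
python3 plan.py 631,-112,140,105.3
```

```text
time_s: 29.82
tool_pos: [0.4941, 0.0849, 0.0327]
tool_rot: [180.0, 0.0, 85.2]
force: [-0.6, -0.3, 2.4]
grip_width: 0.0497
grasp_force: 25.0
time_s: 30.15
tool_pos: [0.494, 0.0849, 0.0324]
tool_rot: [-180.0, 0.0, 85.2]
force: [-0.2, 0.5, 0.3]
time_s: 30.65
tool_pos: [0.4936, 0.0845, 0.1379]
tool_rot: [-180.0, 0.0, 85.2]
force: [-1.0, -0.7, -0.5]
grip_width: 0.0752
grasp_force: 0.0
TCP [493.1  84.5 137.3] yaw 85.2 | block yaw off -0.0 near -49.2 far 52.8 left -25.3 right 25.8 centre 1.8 0.3 size [102.  51.]
dx -0.1844 dy 0.1538 dz -0.0027 turn -20.1  rows>=5.8
```

```bash
python3 - <<'E'
from plan import *
c=env.read_camera('wrist')['color']; cv2.imwrite('pics/w9.png',cv2.resize(c[110:260,260:400],None,fx=4,fy=4,interpolation=cv2.INTER_NEAREST))
for r in (170,200,225): print(c[r,284:300].tolist(), c[r,340:362].tolist())
c=env.read_camera('top'); H=hsv(c)
for b in blobs(c,(H[...,0]<45)&(H[...,1]>35)&(H[...,2]>60),.03):
    if abs(b[0][0]-490)<40 and abs(b[0][1]-86)<40: print(*b)
E
```

```text
[[114, 60, 48], [114, 55, 38], [113, 54, 36], [116, 55, 38], [114, 55, 41], [114, 54, 37], [115, 56, 39], [113, 52, 36], [114, 53, 37], [106, 62, 69], [103, 120, 145], [127, 184, 221], [151, 219, 242], [154, 222, 242], [153, 219, 241], [153, 220, 241]] [[155, 220, 241], [151, 216, 241], [152, 215, 241], [149, 212, 240], [150, 215, 241], [150, 217, 241], [152, 218, 241], [153, 219, 241], [155, 221, 242], [155, 223, 243], [154, 220, 241], [138, 186, 215], [119, 127, 144], [111, 72, 72], [111, 52, 37], [112, 51, 32], [112, 54, 37], [112, 52, 37], [112, 52, 33], [111, 53, 36], [114, 54, 36], [114, 56, 39]]
[[74, 58, 57], [81, 86, 86], [75, 78, 77], [73, 53, 47], [76, 39, 32], [79, 41, 30], [81, 39, 32], [82, 45, 32], [81, 41, 30], [80, 40, 30], [69, 43, 47], [64, 73, 90], [75, 107, 129], [87, 123, 149], [84, 122, 148], [87, 124, 149]] [[79, 114, 139], [80, 115, 140], [83, 121, 144], [89, 127, 155], [96, 139, 168], [99, 139, 169], [99, 139, 169], [98, 141, 170], [96, 140, 169], [96, 138, 165], [89, 118, 140], [79, 82, 95], [78, 49, 48], [81, 39, 24], [79, 37, 22], [78, 38, 23], [80, 36, 20], [82, 42, 27], [78, 34, 22], [80, 41, 27], [81, 39, 27], [83, 39, 27]]
[[86, 79, 73], [87, 78, 73], [83, 76, 71], [87, 87, 86], [93, 106, 107], [92, 106, 106], [87, 95, 95], [87, 90, 88], [86, 84, 83], [87, 79, 77], [84, 75, 73], [74, 73, 79], [79, 101, 123], [96, 136, 166], [105, 152, 184], [107, 154, 187]] [[104, 149, 180], [104, 151, 181], [105, 151, 183], [107, 153, 184], [107, 154, 187], [109, 157, 189], [109, 158, 189], [110, 158, 191], [108, 157, 189], [107, 150, 182], [88, 111, 132], [80, 63, 72], [79, 37, 30], [82, 37, 23], [81, 36, 25], [83, 42, 32], [85, 42, 31], [78, 35, 21], [81, 38, 26], [80, 35, 25], [83, 39, 29], [81, 38, 24]]
```

View pics/w9.png

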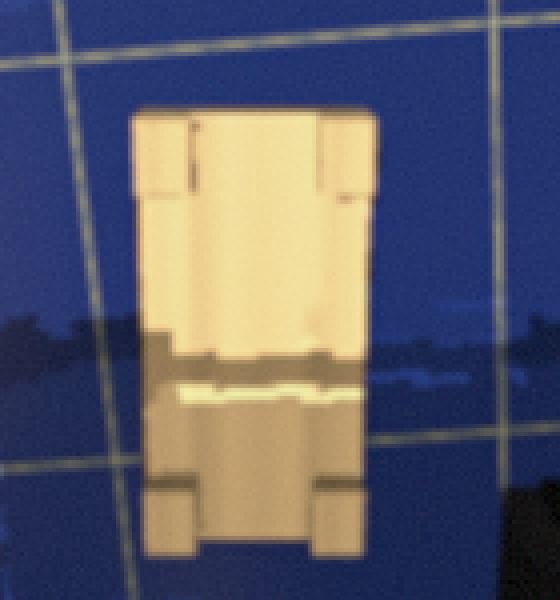

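```bash
python3 steer.py '0 0 0.04 0 0.075;0 0 0.08 0 0.075;0 0 0.104 0 0.075;0 0 0.104 0 0.075;0 0 0.104 0 0.075' | head -4
python3 steer.py '0 0 0 0 0.03;0 0 0 0 0.03;0 0 0 0 0.03;0 0 0 0 0.03;0 0 0 0 0.03;0 0 -0.004 0 0.03;0 0 -0.004 0 0.03;0 0 -0.004 0 0.03' 25
python3 steer.py '0 -0.0021 0 0 0.03;0 -0.0021 0 0 0.03;0 -0.0021 0 0 0.03;0 -0.0021 0 0 0.03;0 -0.0021 0.002 0 0.03;0 -0.0021 0.003 0 0.03;0 -0.0021 0.004 0 0.03'
python3 plan.py 492,84.8,33,85.2
```

```text
time_s: 31.22
tool_pos: [0.4924, 0.0851, 0.033]
tool_rot: [-179.7, -0.0, 85.3]
force: [-0.3, 0.2, -0.5]
time_s: 31.88
tool_pos: [0.4943, 0.0848, 0.0389]
tool_rot: [180.0, 0.0, 85.2]
force: [-0.9, -1.0, -1.0]
grip_width: 0.0495
grasp_force: 25.0
time_s: 32.47
tool_pos: [0.492, 0.085, 0.0354]
tool_rot: [-180.0, 0.1, 85.2]
force: [-6.2, -2.0, 19.2]
grip_width: 0.0495
grasp_force: 25.0
dx -0.0002 dy 0.0001 dz 0.0024 turn 0.0  rows>=0.1
```

```bash
python3 steer.py '0 0 -0.002 0 0.03;0 0 -0.002 0 0.03;0 0 -0.002 0 0.07;0 0 -0.002 0 0.07;0 0 -0.002 0 0.07;0 0 -0.002 0 0.07' | head -4
python3 steer.py '0 0 -0.04 0 0.075;0 0 -0.08 0 0.075;0 0 -0.104 0 0.075;0 0 -0.104 0 0.075;0 0 -0.104 0 0.075;0 0 -0.104 0 0.075;0 0 -0.104 0 0.075'|head -3
python3 wcar.py 0.032
python3 -c "
from plan import *
c=env.read_camera('wrist')['color']
for r in (170,200,215): print(c[r,290:300,2].tolist(),c[r,290:300,0].tolist(), c[r,348:360,2].tolist())"
python3 plan.py 631,-112,140,105.3
```

```text
time_s: 32.97
tool_pos: [0.4919, 0.085, 0.0364]
tool_rot: [-180.0, 0.0, 85.2]
force: [0.0, 0.8, -0.0]
time_s: 33.55
tool_pos: [0.4908, 0.0847, 0.139]
tool_rot: [-179.8, 0.0, 85.2]
TCP [490.8  84.8 139. ] yaw 85.2 | block yaw off -0.1 near -48.8 far 52.6 left -24.9 right 26.0 centre 1.9 0.5 size [101.  51.]
[37, 37, 35, 38, 72, 147, 219, 240, 241, 240] [113, 113, 113, 112, 115, 122, 139, 151, 152, 152] [241, 241, 242, 236, 177, 94, 40, 33, 34, 35, 37, 35]
[46, 25, 27, 27, 32, 64, 111, 136, 145, 148] [82, 77, 79, 78, 81, 83, 86, 86, 83, 86] [158, 151, 139, 106, 54, 23, 25, 26, 25, 28, 26, 26]
[75, 61, 41, 31, 30, 43, 96, 158, 182, 188] [83, 82, 81, 82, 83, 80, 86, 101, 106, 109] [190, 178, 142, 82, 33, 21, 26, 27, 24, 21, 22, 27]
dx -0.1846 dy 0.1559 dz -0.0009 turn -20.1  rows>=5.8
```

```bash
python3 steer.py '-0.185 0.156 0 -20.1 0.075;-0.185 0.156 0 -20.1 0.075;-0.185 0.156 0 -20.1 0.075;-0.185 0.156 0 -20.1 0.075;-0.185 0.156 0 -20.1 0.075;-0.185 0.156 0 -20.1 0.075;-0.185 0.156 0 -20.1 0.075'|head -3
python3 steer.py '0 0 0 0 0.075;0 0 0 0 0.075'|head -3
python3 wcar.py 0.02
```

```text
time_s: 34.23
tool_pos: [0.6338, -0.1216, 0.138]
tool_rot: [-179.9, 0.1, 104.7]
time_s: 34.4
tool_pos: [0.6312, -0.111, 0.1392]
tool_rot: [-179.9, -0.1, 105.4]
TCP [ 631.3 -110.2  139.7] yaw 105.5 | block yaw off -89.3 near -30.2 far 20.1 left 2.4 right 52.7 centre -27.6 -4.8 size [51. 50.]
```

```bash
python3 steer.py '-0.003 -0.003 0.04 -0.4 0.075;-0.003 -0.003 0.08 -0.4 0.075;-0.003 -0.003 0.112 -0.4 0.075;-0.003 -0.003 0.119 -0.4 0.075;-0.003 -0.003 0.119 -0.4 0.075;-0.003 -0.003 0.119 -0.4 0.075;-0.003 -0.003 0.119 -0.4 0.075' 25 | head -4
python3 steer.py '0 0 0 0 0.03;0 0 0 0 0.03;0 0 0 0 0.03;0 0 0 0 0.03;0 0 0 0 0.03;0 0 0 0 0.03' 25
python3 steer.py '0 0 -0.04 0 0.03;0 0 -0.08 0 0.03;0 0 -0.12 0 0.03;0 0 -0.12 0 0.03;0 0 -0.12 0 0.03'
python3 plan.py 492,85.5,130,85.2
```

```text
time_s: 35.03
tool_pos: [0.6306, -0.1148, 0.0229]
tool_rot: [179.9, 0.0, 105.8]
force: [0.7, -0.5, 0.2]
time_s: 35.53
tool_pos: [0.63, -0.1161, 0.0217]
tool_rot: [180.0, 0.0, 105.7]
force: [0.5, -0.4, 1.1]
grip_width: 0.0495
grasp_force: 25.0
time_s: 35.95
tool_pos: [0.6319, -0.116, 0.1447]
tool_rot: [179.7, 0.2, 105.7]
force: [0.9, -1.4, -1.3]
grip_width: 0.0497
grasp_force: 25.0
dx 0.2319 dy -0.0801 dz 0.0147 turn 20.5  rows>=5.9
```

```bash
python3 steer.py '0.23 -0.08 0.015 20.5 0.03;0.23 -0.08 0.015 20.5 0.03;0.23 -0.08 0.015 20.5 0.03;0.23 -0.08 0.015 20.5 0.03;0.23 -0.08 0.015 20.5 0.03;0.23 -0.08 0.015 20.5 0.03;0.23 -0.08 0.015 20.5 0.03;0.23 -0.08 0.015 20.5 0.03'|head -3
python3 steer.py '0 0 0.04 0 0.03;0 0 0.06 0 0.03;0 0 0.065 0 0.03;0 0 0.065 0 0.03;0 0 0.065 0 0.03;0 0 0.065 0 0.03;0 0 0.065 0 0.03'
python3 plan.py 492,83.2,54,85.2
```

```text
time_s: 36.62
tool_pos: [0.4884, 0.0853, 0.1252]
tool_rot: [-179.9, 0.1, 85.5]
time_s: 37.2
tool_pos: [0.4918, 0.0837, 0.0628]
tool_rot: [179.9, -0.0, 85.2]
force: [0.2, -0.5, -0.1]
grip_width: 0.05
grasp_force: 25.0
dx -0.0005 dy 0.0002 dz 0.0088 turn -0.0  rows>=0.2
```

```bash
python3 steer.py '-0.0004 0 0.004 0 0.03;-0.0004 0 0.006 0 0.03;-0.0004 0 0.007 0 0.03;-0.0004 0 0.007 0 0.03;-0.0004 0 0.008 0 0.03;-0.0004 0 0.008 0 0.03'
python3 plan.py 492,83.2,54,85.2
```

```text
time_s: 37.7
tool_pos: [0.4906, 0.0834, 0.0537]
tool_rot: [180.0, 0.0, 85.2]
force: [-0.3, 0.0, 1.2]
grip_width: 0.0495
grasp_force: 25.0
dx -0.0000 dy 0.0014 dz -0.0003 turn 0.0  rows>=0.0
```

```bash
python3 steer.py '0 0 -0.002 0 0.03;0 0.0013 -0.002 0 0.03;0 0.0013 -0.002 0 0.03;0 0.0013 0 0 0.03;0 0.0013 0 0 0.03;0 0.0013 0 0 0.03'|head -4
python3 steer.py '0 0 0 0 0.07;0 0 0 0 0.07;0 0 0 0 0.07;0 0 0 0 0.07' | head -4
python3 steer.py '0 0 -0.04 0 0.075;0 0 -0.085 0 0.075;0 0 -0.085 0 0.075;0 0 -0.085 0 0.075;0 0 -0.085 0 0.075;0 0 -0.085 0 0.075'|head -3
python3 wcar.py 0.052
python3 plan.py 624,-275,140,88
```

```text
time_s: 38.2
tool_pos: [0.4922, 0.0832, 0.0537]
tool_rot: [180.0, -0.0, 85.2]
force: [0.4, -0.2, 1.8]
time_s: 38.53
tool_pos: [0.4916, 0.0832, 0.0533]
tool_rot: [-180.0, 0.0, 85.2]
force: [-0.5, 0.5, 0.5]
time_s: 39.03
tool_pos: [0.4907, 0.0829, 0.1371]
tool_rot: [-179.9, 0.0, 85.2]
TCP [490.6  82.9 136.9] yaw 85.2 | block yaw off -0.0 near -47.0 far 56.6 left -24.8 right 26.4 centre 4.8 0.8 size [104.  51.]
dx -0.3456 dy 0.1627 dz -0.0031 turn -2.8  rows>=9.2
```

```bash
python3 steer.py '-0.173 0.081 0 -2.8 0.075;-0.173 0.081 0 -2.8 0.075;-0.173 0.081 0 -2.8 0.075;-0.173 0.081 0 -2.8 0.075;-0.173 0.081 0 -2.8 0.075'|head -3
python3 plan.py 625,-275,140,88
```

```text
time_s: 39.5
tool_pos: [0.5579, -0.1016, 0.1366]
tool_rot: [-179.9, 0.1, 87.8]
dx -0.1707 dy 0.0738 dz -0.0034 turn -0.2  rows>=4.5
```

```bash
python3 steer.py '-0.173 0.074 0 0 0.075;-0.173 0.074 0 0 0.075;-0.173 0.074 0 0 0.075;-0.173 0.074 0 0 0.075;-0.173 0.074 0 0 0.075;-0.173 0.074 0 0 0.075;-0.173 0.074 0 0 0.075'|head -3
python3 wcar.py 0.02
python3 - <<'E'
from plan import *
c=env.read_camera('wrist'); cv2.imwrite('pics/w10.png',c['color'])
H=hsv(c)
for b in blobs(c,(H[...,0]<45)&(H[...,1]>35)&(H[...,2]>40),.02,300): 
    if abs(b[0][0]-625)<60 and abs(b[0][1]+275)<70: print(*b)
E
```

```text
time_s: 40.08
tool_pos: [0.625, -0.2725, 0.1358]
tool_rot: [-179.8, -0.1, 87.9]
TCP [ 625.4 -270.3  136.4] yaw 88.0 | block yaw off 1.4 near -56.8 far 20.0 left -26.0 right 25.1 centre -16.6 -0.1 size [81. 51.]
[ 624.4 -275.7] (103, 51) 89.6 [326. 188.]
```

```bash
python3 steer.py '-0.005 0 0.04 -1.4 0.075;-0.005 0 0.08 -1.4 0.075;-0.005 0 0.11 -1.4 0.075;-0.005 0 0.116 -1.4 0.075;-0.005 0 0.116 -1.4 0.075;-0.005 0 0.116 -1.4 0.075;-0.005 0 0.116 -1.4 0.075' 25 | head -4
python3 steer.py '0 0 0 0 0.03;0 0 0 0 0.03;0 0 0 0 0.03;0 0 0 0 0.03;0 0 0 0 0.03;0 0 0 0 0.03' 25
python3 steer.py '0 0 -0.04 0 0.03;0 0 -0.08 0 0.03;0 0 -0.12 0 0.03;0 0 -0.12 0 0.03;0 0 -0.12 0 0.03'
python3 plan.py 558,-95,145,87.3 492,85.5,140,85.2
```

```text
time_s: 40.77
tool_pos: [0.6272, -0.2756, 0.0244]
tool_rot: [179.9, 0.0, 89.5]
force: [-0.3, 0.1, 0.7]
time_s: 41.27
tool_pos: [0.626, -0.2765, 0.0228]
tool_rot: [180.0, 0.0, 89.4]
force: [0.1, -0.7, 1.4]
grip_width: 0.0494
grasp_force: 25.0
time_s: 41.68
tool_pos: [0.628, -0.2769, 0.1462]
tool_rot: [179.7, 0.2, 89.4]
force: [-0.3, -0.4, -2.1]
grip_width: 0.0497
grasp_force: 25.0
dx 0.1812 dy -0.0718 dz 0.0012 turn 2.1  rows>=4.7
dx 0.1772 dy -0.0744 dz 0.0050 turn 2.1  rows>=4.6
```

```bash
python3 steer.py '0.181 -0.072 0 2.1 0.03;0.181 -0.072 0 2.1 0.03;0.181 -0.072 0 2.1 0.03;0.181 -0.072 0 2.1 0.03;0.181 -0.072 0 2.1 0.03;0.181 -0.072 0 2.1 0.03'|tail -2
python3 steer.py '0.177 -0.074 0.005 2.1 0.03;0.177 -0.074 0.005 2.1 0.03;0.177 -0.074 0.005 2.1 0.03;0.177 -0.074 0.005 2.1 0.03;0.177 -0.074 0.005 2.1 0.03;0.177 -0.074 0.005 2.1 0.03;0.177 -0.074 0.005 2.1 0.03;0.177 -0.074 0.005 2.1 0.03'
python3 plan.py 492,86,84,85.2
```

```text
grip_width: 0.0497
grasp_force: 25.0
time_s: 42.85
tool_pos: [0.4899, 0.0843, 0.1366]
tool_rot: [-179.9, 0.0, 85.2]
force: [-0.2, 0.4, -0.4]
grip_width: 0.0498
grasp_force: 25.0
dx 0.0019 dy 0.0020 dz 0.0526 turn -0.0  rows>=1.3
```

```bash
python3 steer.py '0.001 0.001 0.03 0 0.03;0.001 0.001 0.053 0 0.03;0.001 0.001 0.053 0 0.03;0.001 0.001 0.053 0 0.03;0.001 0.001 0.053 0 0.03;0.001 0.001 0.053 0 0.03'
python3 plan.py 492,86,75,85.2
```

```text
time_s: 43.35
tool_pos: [0.4925, 0.0861, 0.0859]
tool_rot: [179.9, -0.0, 85.2]
force: [0.4, -0.7, -0.0]
grip_width: 0.0498
grasp_force: 25.0
dx -0.0002 dy -0.0005 dz 0.0109 turn -0.0  rows>=0.3
```

```bash
python3 steer.py '0 0 0.005 0 0.03;0 0 0.008 0 0.03;0 0 0.009 0 0.03;0 0 0.009 0 0.03;0 0 0.01 0 0.03;0 0 0.01 0 0.03'
python3 plan.py 492,86,75,85.2
```

```text
time_s: 43.85
tool_pos: [0.4913, 0.0866, 0.0747]
tool_rot: [180.0, 0.0, 85.2]
force: [0.1, -0.2, 1.2]
grip_width: 0.0499
grasp_force: 25.0
dx -0.0005 dy 0.0007 dz -0.0003 turn 0.0  rows>=0.0
```

```bash
python3 steer.py '0 0 0 0 0.07;0 0 0 0 0.07;0 0 0 0 0.07;0 0 0 0 0.07' | head -4
python3 steer.py '0 0 -0.04 0 0.075;0 0 -0.065 0 0.075;0 0 -0.065 0 0.075;0 0 -0.065 0 0.075;0 0 -0.065 0 0.075;0 0 -0.065 0 0.075'|head -3
python3 wcar.py 0.072
python3 plan.py 482,-100,140,92 472,-291,140,99
```

```text
time_s: 44.18
tool_pos: [0.4912, 0.0865, 0.0745]
tool_rot: [180.0, 0.0, 85.2]
force: [0.0, -0.1, 0.2]
time_s: 44.68
tool_pos: [0.4903, 0.0862, 0.1384]
tool_rot: [-179.9, 0.0, 85.2]
TCP [490.3  86.3 138.3] yaw 85.2 | block yaw off -0.0 near -40.1 far 55.9 left -25.2 right 25.5 centre 8.3 0.2 size [97. 51.]
dx -0.1863 dy 0.0072 dz -0.0017 turn -6.8  rows>=4.5
dx -0.1905 dy -0.0167 dz -0.0000 turn -7.0  rows>=4.6
```

```bash
python3 steer.py '-0.186 0.007 0 -6.8 0.075;-0.186 0.007 0 -6.8 0.075;-0.186 0.007 0 -6.8 0.075;-0.186 0.007 0 -6.8 0.075;-0.186 0.007 0 -6.8 0.075;-0.186 0.007 0 -6.8 0.075'|head -3
python3 steer.py '-0.19 -0.017 0 -7 0.075;-0.19 -0.017 0 -7 0.075;-0.19 -0.017 0 -7 0.075;-0.19 -0.017 0 -7 0.075;-0.19 -0.017 0 -7 0.075;-0.19 -0.017 0 -7 0.075;-0.19 -0.017 0 -7 0.075'|head -3
python3 wcar.py 0.02
python3 - <<'E'
from plan import *
c=env.read_camera('wrist'); H=hsv(c)
for b in blobs(c,(H[...,0]<45)&(H[...,1]>35)&(H[...,2]>40),.02,300): 
    if abs(b[0][0]-472)<60 and abs(b[0][1]+290)<70: print(*b)
E
```

```text
time_s: 45.23
tool_pos: [0.4811, -0.1067, 0.1383]
tool_rot: [-179.9, 0.1, 91.5]
time_s: 45.82
tool_pos: [0.4715, -0.2908, 0.1382]
tool_rot: [-179.9, -0.1, 98.8]
TCP [ 472.3 -288.8  138.4] yaw 99.0 | block yaw off -0.0 near -53.7 far 48.2 left -28.3 right 22.9 centre -2.7 -2.7 size [ 51. 102.]
[ 470. -292.] (102, 51) -81.0 [320. 194.]
```

```bash
python3 steer.py '-0.002 -0.002 0.04 0 0.075;-0.002 -0.002 0.08 0 0.075;-0.002 -0.002 0.11 0 0.075;-0.002 -0.002 0.118 0 0.075;-0.002 -0.002 0.118 0 0.075;-0.002 -0.002 0.118 0 0.075;-0.002 -0.002 0.118 0 0.075' 25 | head -4
python3 steer.py '0 0 0 0 0.03;0 0 0 0 0.03;0 0 0 0 0.03;0 0 0 0 0.03;0 0 0 0 0.03;0 0 0 0 0.03' 25
python3 steer.py '0 0 -0.04 0 0.03;0 0 -0.08 0 0.03;0 0 -0.12 0 0.03;0 0 -0.14 0 0.03;0 0 -0.14 0 0.03;0 0 -0.14 0 0.03'
python3 plan.py 482,-100,160,92 492,86,155,85.2
```

```text
time_s: 46.5
tool_pos: [0.4721, -0.2914, 0.0227]
tool_rot: [179.9, 0.1, 99.1]
force: [0.2, 0.6, 0.7]
time_s: 47.0
tool_pos: [0.4709, -0.2923, 0.0218]
tool_rot: [180.0, 0.0, 99.0]
force: [-0.4, 0.4, 1.8]
grip_width: 0.0497
grasp_force: 25.0
time_s: 47.5
tool_pos: [0.4714, -0.2927, 0.1628]
tool_rot: [179.9, 0.1, 99.0]
force: [-0.5, -0.3, -1.7]
grip_width: 0.0498
grasp_force: 25.0
dx 0.1886 dy 0.0407 dz 0.0028 turn 7.0  rows>=4.6
dx 0.1855 dy 0.0165 dz 0.0050 turn 6.8  rows>=4.5
```

```bash
python3 steer.py '0.189 0.041 0 7 0.03;0.189 0.041 0 7 0.03;0.189 0.041 0 7 0.03;0.189 0.041 0 7 0.03;0.189 0.041 0 7 0.03;0.189 0.041 0 7 0.03'|tail -2
python3 steer.py '0.186 0.017 0.005 6.8 0.03;0.186 0.017 0.005 6.8 0.03;0.186 0.017 0.005 6.8 0.03;0.186 0.017 0.005 6.8 0.03;0.186 0.017 0.005 6.8 0.03;0.186 0.017 0.005 6.8 0.03;0.186 0.017 0.005 6.8 0.03;0.186 0.017 0.005 6.8 0.03'
python3 plan.py 492,86,104,85.2
```

```text
grip_width: 0.0495
grasp_force: 25.0
time_s: 48.67
tool_pos: [0.4913, 0.0859, 0.1551]
tool_rot: [-179.8, 0.1, 85.2]
force: [0.0, -1.5, 0.0]
grip_width: 0.0494
grasp_force: 25.0
dx 0.0002 dy 0.0007 dz 0.0511 turn -0.0  rows>=1.2
```

```bash
python3 steer.py '0 0 0.03 0 0.03;0 0 0.051 0 0.03;0 0 0.051 0 0.03;0 0 0.051 0 0.03;0 0 0.051 0 0.03;0 0 0.051 0 0.03'
python3 plan.py 492,86,94,85.2
```

```text
time_s: 49.17
tool_pos: [0.4932, 0.0869, 0.1069]
tool_rot: [179.9, -0.0, 85.2]
force: [-0.3, 1.2, -0.2]
grip_width: 0.0495
grasp_force: 25.0
dx -0.0010 dy -0.0011 dz 0.0129 turn -0.0  rows>=0.3
```

```bash
python3 steer.py '-0.001 -0.0004 0.006 0 0.03;-0.001 -0.0004 0.01 0 0.03;-0.001 -0.0004 0.011 0 0.03;-0.001 -0.0004 0.011 0 0.03;-0.001 -0.0004 0.012 0 0.03;-0.001 -0.0004 0.012 0 0.03'
python3 plan.py 492,86,94,85.2
```

```text
time_s: 49.67
tool_pos: [0.4917, 0.0865, 0.0938]
tool_rot: [180.0, 0.0, 85.2]
force: [0.0, 0.2, 0.8]
grip_width: 0.0499
grasp_force: 25.0
dx -0.0005 dy 0.0003 dz -0.0002 turn 0.0  rows>=0.0
```

Release, rise, and step back for a check.

```bash
python3 steer.py '0 0 0 0 0.07;0 0 0 0 0.07;0 0 0 0 0.07;0 0 0 0 0.07' | head -4
python3 steer.py '0 0 -0.04 0 0.075;0 0 -0.08 0 0.075;0 0 -0.11 0 0.075;0 0 -0.11 0 0.075;0 0 -0.11 0 0.075'|head -3
python3 steer.py '-0.25 0 0 0 0.075;-0.25 0 0 0 0.075;-0.25 0 0 0 0.075;-0.25 0 0 0 0.075;-0.25 0 0 0 0.075;-0.25 0 0 0 0.075;-0.25 0 0 0 0.075;-0.25 0 0 0 0.075'|head -3
python3 - <<'E'
from plan import *
c=env.read_camera('top'); H=hsv(c)
for b in blobs(c,(H[...,0]<45)&(H[...,1]>35)&(H[...,2]>60),.09): 
    if abs(b[0][0]-490)<40 and abs(b[0][1]-86)<40: print(*b)
t=c['color'][190:235,280:340]; s=env.read_camera('scene')['color'][150:360,300:560]
cv2.imwrite('pics/end.png',np.hstack([cv2.resize(s,(520,420),interpolation=cv2.INTER_CUBIC),cv2.resize(t,(280,420//2),interpolation=cv2.INTER_CUBIC).repeat(2,0)]))
E
```

```text
time_s: 50.0
tool_pos: [0.4916, 0.0864, 0.0935]
tool_rot: [180.0, 0.0, 85.2]
force: [-0.7, -0.8, -0.2]
time_s: 50.42
tool_pos: [0.4929, 0.0866, 0.2054]
tool_rot: [179.8, 0.0, 85.2]
time_s: 51.08
tool_pos: [0.469, -0.1652, 0.2014]
tool_rot: [-179.8, -0.1, 84.9]
[492.7  87.7] (100, 51) 85.1 [306. 211.]
```

View pics/end.png

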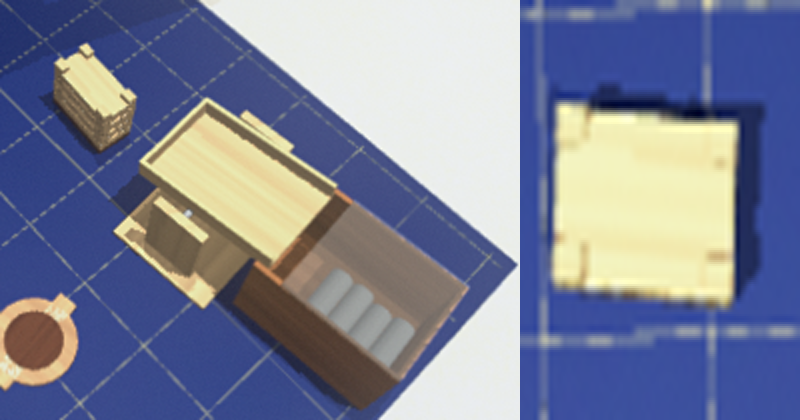

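```bash
python3 steer.py '0 0 0 0 0.075;0 0 0 0 0.075;0 0 0 0 0.075' | head -3; python3 -c "
from cell import env
print(env.sign_off())"
```

```text
time_s: 51.43
tool_pos: [0.471, -0.1614, 0.2034]
tool_rot: [-180.0, 0.0, 85.4]
the job is handed in; nothing more can be done
None
```

All four bars are in the covered receiver, the four empty carriers are stacked on the pile base (the top one measures within about 2 mm and 0.1° of it), the tray is back at rest, and the job is handed in at 51 s; the sign-off returned no verdict.

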